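Set up the sorting trainer: key, drive pulley and part cassettes

ROBOT

A 7-joint arm with a two-finger parallel gripper is mounted at the origin on the work surface. World frame = base frame: x ahead of the robot, y to its left, z up, the work surface at z = 0. Lengths are in m, angles in rad, forces in N, time in s.
With the tool pointing down it reaches from about 0.4 to 0.875 m from the base axis. Payload 6.5 kg.
Tool frame: the origin (TCP) lies where the fingers leave the gripper's body, on its centre line; the fingertips stand 64 mm ahead of it and the grasp point (between the pads) lies 45 mm ahead of it; y points along the fingers, z is the direction in which the jaws open and shut, and the axes are right-handed (so a half turn about y gives the same grasp; the last joint's range is limited). The gripper opens to 88 mm and grips with 3 to 60 N. Pads are 18 mm wide; open, the fingers measure 123 mm over their backs; the gripper's body (75 mm by 187 mm) begins 45 mm behind the grasp point.
Start: joints at [1.196, 0.536, -0.004, 1.538, 0.003, 1.067, -0.071], TCP at [0.198, -0.619, 0.303] pointing down, gripper open.
Joint ranges: [-2.7, 2.7], [-0.37, 2.16], [-1.27, 1.26], [0.24, 2.4], [-1.31, 4.45], [0.19, 1.91], [-2.76, 2.76]. Speed limits (rad/s): [2.39, 2.39, 3.14, 3.14, 3.14, 3.14, 3.14].

INTERFACE

Orientations are given as [roll, pitch, yaw] about the fixed x, y, z axes, in that order (R = Rz(yaw) Ry(pitch) Rx(roll)).
In Python, from plant import env gives the robot as it stands. The module is installed in compiled form; this text tells all that it offers.
- The arm moves only by the shell command python3 -m crank 'ROWS' [FORCE]. ROWS is JSON, a list of rows, each a list of 3 entries, a list of its own where there are three numbers: the turn, a rotation vector about the world's x, y, z in rad, then the shift along the world's x, y, z in m, then the finger opening in m, from 0 to 0.0881. A call has 1 to 8 rows; each row shifts and turns the commanded pose from where the row before left it; what a row does not reach is not made up. A row lasts 1/12 s, in which the tool goes at most 41.7 mm and 7.16 degrees, less where a joint would pass 70% of its speed; a pose out of reach is approached as far as the arm can. A call with a gripper value outside its range is refused whole. The fingers move at their own pace and stop on an object; FORCE is the grip in N (left out, the last holds). Time passes only in rows, so rows that do not move let the fingers close. It gives the time, the measured TCP pose, the force and the opening at its end, in the units of the state.
- env.get_state(): the state, without advancing time (a new reading comes with each control period).
- env.camera(name): name is "side" or "top" or "wrist"; returns a dict with "pixels" (400x640x3 uint8, blue, green, red), "mtx" (3x3 intrinsics, pixels), "T" (4x4, takes a point from camera to world coordinates); the wrist camera has in their place "T_tool_cam" (4x4, takes a point from camera to tool coordinates, whose origin is the TCP and whose axes are the tool frame's). Camera axes: x right, y down, z forward; pixel columns grow to the right and rows downward; lengths in m; the calibration is good to about 2 mm. A picture is of the moment at which its call begins: read the wrist's pose just before it. There is no depth.
- env.sign_off(): hands the job in, once; it reports no verdict.
Trained networks look in a picture, given as the dict that the camera call returned (one of the last four; its "shot" number tells which), for a name from the list of things; names that differ only in an ending like _2 or _b are one class to them, and where a whole thing is asked for, a point or a joint stands for the part that bears it (a point fixed in the world has none). Each returns a list of dicts, best first, with "confidence" (0 to 1); they miss things now and then, are a little off and sometimes report something else, mostly with a low value. They report only what shows in the picture. A call takes as long as a camera call. They do not tell look-alikes from the thing itself.
- env.search_frame(name, picture): "at" ([column, row] in pixels, amid what is visible of it).
- env.silhouettes(name, picture): "region" (400x640 bool, what is visible of it) and "at" ([column, row] in pixels, amid what is visible of it).
- env.mark_of(name, picture): "at" ([column, row] in pixels: a listed point, or the origin of a listed thing).
The state is a dict: "t": time; "joint_positions": joint angles; "qvel": joint speeds; "effort": joint torques, N m; "tool_pos": TCP position; "ee_rot": TCP orientation; "ft_force": force on the tool from outside, world axes, zero at the start; "wrist_torque": the same for the moment, N m; "width": finger opening in m.
Only numpy, scipy, OpenCV 4.12 (cv2) and the standard library are available. Lean on these libraries where they do the work, as an engineer would, in place of code of your own. Each camera call takes 0.05 s, during which the arm holds its last target. There are 200 camera calls.

TASK

Get the sorting trainer ready for class: drop the brass key all the way down into the slot of the gear motor's upright shaft, and only then slide the pulley on over shaft and key, keyway aligned, until it sits fully home on the blue collar. Also push every parts cassette on the desk up a lane of the white ramp, one to a lane, front end first and under the dark cross bar, and leave it resting square against the red top stop. Leave the solder spool, flux tin and screwdriver where they are.

Things in the scene. Friction and masses are not known exactly. Their poses are not given: they have to be found in the camera images.
- gearmotor: fixed grey gearbox 110 x 90 x 50 mm, a lying motor out of its -x end (to x -104). Origin: centre of its underside; the upright shaft's axis is z. Blue collar, radius 34, from z 50 to 80; above it the steel shaft, radius 15, to z 125. Key slot on the +x side, 12 wide (y), floor at x 4, open at the shaft's top; inside the collar it is a closed pocket (x 4 to 20.5, mouth to 22.5) down to z 50.
- key_seat (a point): bottom of the key slot, 12 mm along the gear motor's x: the place of the key's origin when it is fully down, upright, its x along the gear motor's x (either way) and its top flush with the shaft's top. About 1 mm of play all round.
- pulley_seat (a point): centre of the collar's top face, on the shaft axis: where the pulley's origin is when it is fully home.
- key_holder: fixed dark wooden block 60 x 60 x 45 mm; the key stands loosely in a slot 35 mm deep in its top. Origin: centre of its underside; the key's x is along its x.
- key: loose brass key, a bar 14 (x) x 10 (y) x 75 (z) mm, 80 g, standing upright; foot and top chamfered (lowest 6 mm narrows to 10 x 6, top 3 mm to 11 x 7). Origin: centre of its bottom end. Its top stands 40 mm out of the holder. It is the same either way round.
- pulley: aluminium belt pulley lying flat on the desk, boss up, about 0.35 kg. Origin: centre of its underside. Grooved rim radius 52, 22 mm high; boss from 22 to 46 mm up, radius 30, with two flats 54 mm apart (across y) to grip. Bore radius 16.5; keyway on the +x side, 14 wide, out to x 26. Fits only with its +x along the gear motor's +x, 1.5 to 2 mm of play. Starts within 0.6 rad of world +x.
- pulley_mark (a point): red mark on the pulley's rim in line with its keyway: 39 mm along +x from the pulley's axis, 22 mm up.
- ramp: fixed white ramp 240 (x) x 216 (y) mm, rising 0.14 rad to +x. Origin: centre of its underside; surface 25 mm high there (8 at the low end). Lanes at y -70, 0, 70, 64 wide between rails 12 high. Up the slope from the centre: red stop, 28 high, face at 113; dark cross bar over all lanes at 78 to 102, underside 34 and top 42 off the surface: a cassette's body passes under it, its rib does not.
- lane0_foot (a point): on the ramp surface, middle of lane 0, 55 mm down the slope from the ramp's centre: a cassette whose origin is here, front up the slope, lies on the lower half of the lane.
- lane1_foot (a point): on the ramp surface, middle of lane 1, 55 mm down the slope from the ramp's centre: a cassette whose origin is here, front up the slope, lies on the lower half of the lane.
- lane2_foot (a point): on the ramp surface, middle of lane 2, 55 mm down the slope from the ramp's centre: a cassette whose origin is here, front up the slope, lies on the lower half of the lane.
- lane0_seat (a point): on the ramp surface, middle of lane 0: where a cassette's origin is when it rests against the top stop (45 mm before the stop). Its axes are those of the ramp's body (level).
- lane1_seat (a point): on the ramp surface, middle of lane 1: where a cassette's origin is when it rests against the top stop (45 mm before the stop). Its axes are those of the ramp's body (level).
- lane2_seat (a point): on the ramp surface, middle of lane 2: where a cassette's origin is when it rests against the top stop (45 mm before the stop). Its axes are those of the ramp's body (level).
- cassette0: blue parts cassette, 90 (x) x 56 (y) x 28 mm, about 0.2 kg (sliding it up a lane takes up to about 10 N), a black grip rib on top: x -40 to -4, 12 thick (y), from 28 to 52 mm up. Origin: centre of its underside; +x is its front, the end without the rib, with a bay of parts. Starts flat on the desk, front within 0.45 rad of world +x. May be absent (None).
- cassette1: orange parts cassette, 90 (x) x 56 (y) x 28 mm, about 0.2 kg (sliding it up a lane takes up to about 10 N), a black grip rib on top: x -40 to -4, 12 thick (y), from 28 to 52 mm up. Origin: centre of its underside; +x is its front, the end without the rib, with a bay of parts. Starts flat on the desk, front within 0.45 rad of world +x. May be absent (None).
- cassette2: green parts cassette, 90 (x) x 56 (y) x 28 mm, about 0.2 kg (sliding it up a lane takes up to about 10 N), a black grip rib on top: x -40 to -4, 12 thick (y), from 28 to 52 mm up. Origin: centre of its underside; +x is its front, the end without the rib, with a bay of parts. Starts flat on the desk, front within 0.45 rad of world +x. May be absent (None).
- solder_spool: bystander: green spool, 48 mm across and high, origin under its centre
- flux_tin: bystander: yellow tin, 64 mm across, 30 mm high, origin under its centre
- screwdriver: bystander: screwdriver with a yellow handle lying on the desk, origin under its middle
Not all that is in view belongs to the job. Leave any green look-alike of the pulley alone. What is shaped like the cassette2 but pink is not meant.

How it is judged:
By the outcome, as a careful person would: the job done as asked, in the order asked, and still so for the second after the job is handed in, with the robot touching nothing.
Of cassette0, cassette1, cassette2 only 2 to 3 are there at a start; the rules pass over those that are not, and their reading is None.
At some moment in a run one of cassette0, cassette1, cassette2 may be knocked a few centimetres aside while the robot is not near it.
It also fails if it takes over 210 s, if anything falls off the work surface, if the arm or the gripper's body presses on something with over 40 N, if the wrist force passes 120 N, or if a joint passes its speed limit or range.

## Working session

There is one attempt and no reset: what is moved stays moved. The work goes in short steps, Python scripts to look and compute and a shell command to move; the robot and the scene stay as the last step left them, time stands still between calls to the robot, and variables do not carry over. Pictures are saved under pics/ and viewed, about 12 in all and at most 16, crops included, and the job is handed in when it is done.

```bash
mkdir -p pics; cat > h.py <<'E'
import numpy as np, cv2, json
from plant import env
from scipy.spatial.transform import Rotation as R
np.set_printoptions(precision=4,suppress=True)
def state():
    return env.get_state()
def toolT(s):
    T=np.eye(4);T[:3,:3]=R.from_euler('xyz',s['ee_rot']).as_matrix();T[:3,3]=s['tool_pos'];return T
def cam(n):
    s=env.get_state();c=env.camera(n)
    c['W']=toolT(s)@np.array(c['T_tool_cam']) if n=='wrist' else np.array(c['T']);return c
def ray(c,p):
    d=np.linalg.inv(np.array(c['mtx']))@[p[0],p[1],1.];return c['W'][:3,3],c['W'][:3,:3]@d
def onz(c,p,z):
    o,d=ray(c,p);return o+d*(z-o[2])/d[2]
def px(c,P):
    q=np.linalg.inv(c['W'])@np.append(P,1);u=np.array(c['mtx'])@q[:3];return u[:2]/u[2]
def tri(rays):
    A=np.zeros((3,3));b=np.zeros(3)
    for o,d in rays:
        d=d/np.linalg.norm(d);M=np.eye(3)-np.outer(d,d);A+=M;b+=M@o
    return np.linalg.solve(A,b)
E
python3 - <<'E'
from h import *
s=state();print(s['tool_pos'],s['ee_rot'],s['width'],s['t'])
T=toolT(s);print(T)
for n in ['top','side']:
    c=cam(n);cv2.imwrite(f'pics/{n}0.png',c['pixels']);print(n,c['W'][:3,3])
    for nm,z in [('gearmotor',0),('key_holder',0),('pulley',0),('pulley_mark',.022),('ramp',0),('key',.01),('key_seat',.05),('pulley_seat',.08),('cassette0',0),('cassette1',0),('cassette2',0),('lane0_foot',.017),('lane1_foot',.017),('lane2_foot',.017),('lane0_seat',.034),('lane1_seat',.034),('lane2_seat',.034)]:
        print(nm,[(np.round(d['at']),round(d['confidence'],2),onz(c,d['at'],z)) for d in env.mark_of(nm,c)[:3]])
E
```

```text
[ 0.1974 -0.6188  0.3019] [-1.5725 -0.0001 -2.8327] 0.08885210353304095 0.0
[[-0.9527 -0.0007  0.304   0.1974]
 [-0.304   0.0016 -0.9527 -0.6188]
 [ 0.0001 -1.     -0.0017  0.3019]
 [ 0.      0.      0.      1.    ]]
top [ 0.3502 -0.085   1.2329]
gearmotor [(array([361., 164.]), 0.98, array([ 0.645 , -0.2064,  0.    ])), (array([427., 192.]), 0.7, array([ 0.565 , -0.3942,  0.    ])), (array([361., 155.]), 0.47, array([ 0.6706, -0.2068,  0.    ]))]
key_holder [(array([362., 237.]), 0.76, array([ 0.4353, -0.2076,  0.    ]))]
pulley [(array([480., 190.]), 0.93, array([ 0.573 , -0.5433,  0.    ])), (array([428., 188.]), 0.77, array([ 0.5759, -0.3957,  0.    ])), (array([286., 151.]), 0.49, array([0.6804, 0.0101, 0.    ]))]
pulley_mark [(array([429., 179.]), 0.97, array([ 0.5978, -0.3951,  0.022 ])), (array([467., 185.]), 0.68, array([ 0.583 , -0.4985,  0.022 ])), (array([289., 150.]), 0.39, array([ 0.6775, -0.0017,  0.022 ]))]
ramp [(array([185., 194.]), 0.74, array([0.5508, 0.2902, 0.    ])), (array([279., 189.]), 0.2, array([0.5695, 0.0271, 0.    ]))]
key [(array([360., 238.]), 0.52, a
[... 3330 characters left out ...]
 (array([367., 296.]), 0.75, array([0.3341, 0.1519, 0.    ])), (array([305., 243.]), 0.66, array([0.5667, 0.0311, 0.    ]))]
lane0_foot [(array([295., 294.]), 0.82, array([0.4823, 0.2324, 0.017 ])), (array([364., 178.]), 0.55, array([ 0.5463, -0.3453,  0.017 ]))]
lane1_foot [(array([273., 307.]), 0.6, array([0.5053, 0.2923, 0.017 ]))]
lane2_foot [(array([258., 332.]), 0.71, array([0.4957, 0.3691, 0.017 ]))]
lane0_seat [(array([248., 267.]), 0.97, array([0.6235, 0.2154, 0.034 ]))]
lane1_seat [(array([428., 197.]), 0.59, array([ 0.3161, -0.2891,  0.034 ]))]
lane2_seat [(array([211., 307.]), 0.59, array([0.6197, 0.3644, 0.034 ])), (array([324., 173.]), 0.31, array([ 0.667 , -0.2901,  0.034 ]))]
```

```bash
python3 - <<'E'
import cv2
a=cv2.imread('pics/top0.png')[110:290,100:520];cv2.imwrite('pics/top0c.png',cv2.resize(a,(798,342),interpolation=cv2.INTER_CUBIC))
E
```

```text
(no output)
```

View pics/top0c.png

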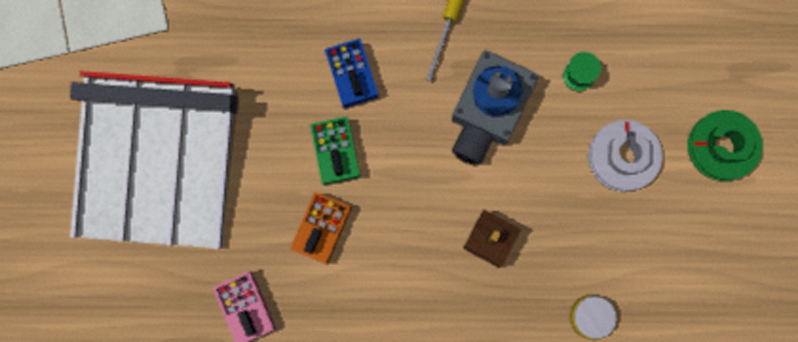

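View pics/side0.png

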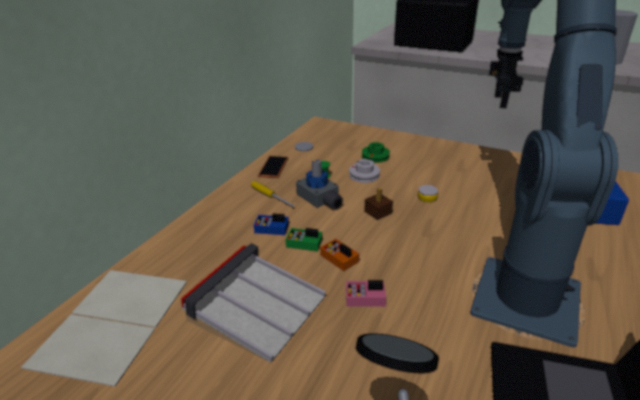

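Top view: pulley candidates are silver (428,190) and a green look-alike (482,187). Silver is the one described, since it is aluminium. Cassettes are blue (286,149), green (279,189) and orange (270,229); pink (229,272) is a decoy. Gearmotor is at (361,164), key holder at (361,237).

I'll move to look at the key and gear motor.

```bash
python3 -m crank '[[[0,0,-0.06],[0.02,0.027,0.005],0.06],[[0,0,-0.06],[0.02,0.027,0.005],0.06],[[0,0,-0.06],[0.02,0.027,0.005],0.06],[[0,0,-0.06],[0.02,0.027,0.005],0.06],[[0,0,-0.06],[0.02,0.027,0.005],0.06],[[0,0,-0.06],[0.02,0.027,0.005],0.06],[[0,0,-0.06],[0.02,0.027,0.005],0.06],[[0,0,-0.06],[0.02,0.027,0.005],0.06]]' 20
python3 -m crank '[[[0,0,-0.05],[0.02,0.027,0.01],0.06],[[0,0,-0.05],[0.02,0.027,0.01],0.06],[[0,0,-0.05],[0.02,0.027,0.01],0.06],[[0,0,-0.05],[0.02,0.027,0.01],0.06],[[0,0,0],[0.015,0.022,0.005],0.06],[[0,0,0],[0.01,0.02,0],0.06],[[0,0,0],[0,0,0],0.06],[[0,0,0],[0,0,0],0.06]]'
python3 - <<'E'
from h import *
c=cam('wrist');print(c['T_tool_cam'],c['mtx'],c['W']);cv2.imwrite('pics/w1.png',c['pixels'])
s=state();print(toolT(s))
E
```

```text
t: 2.47
tool_pos: [0.3583, -0.4019, 0.3432]
ee_rot: [-1.571, 0.0, 2.967]
ft_force: [1.3, -0.0, 0.5]
width: 0.06
t: 3.13
tool_pos: [0.463, -0.2523, 0.3878]
ee_rot: [-1.571, 0.0, 2.773]
ft_force: [-0.1, -0.6, -0.5]
width: 0.06
[[ 0.0009  0.9555  0.295  -0.0773]
 [ 0.0005 -0.295   0.9555 -0.0824]
 [ 1.     -0.0007 -0.0008 -0.0004]
 [ 0.      0.      0.      1.    ]] [[341.6569   0.     319.6932]
 [  0.     341.6569 197.7551]
 [  0.       0.       1.    ]] [[-0.3609 -0.8912 -0.2749  0.5353]
 [-0.9326  0.3447  0.1069 -0.2797]
 [-0.0005  0.2949 -0.9555  0.4702]
 [ 0.      0.      0.      1.    ]]
[[-0.932  -0.0004 -0.3625  0.4622]
 [ 0.3625 -0.0005 -0.932  -0.2536]
 [ 0.0002 -1.      0.0006  0.3877]
 [ 0.      0.      0.      1.    ]]
```

View pics/w1.png

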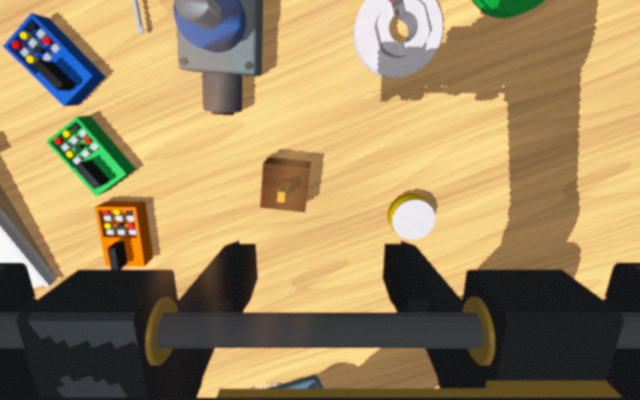

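The wrist picture shows the holder at (286,185), gearmotor shaft at (210,10) and silver pulley at (398,30). I'll go down over the key for a close look.

```bash
python3 -m crank '[[[0,0,0],[-0.006,0.008,-0.028],0.06],[[0,0,0],[-0.006,0.008,-0.028],0.06],[[0,0,0],[-0.006,0.008,-0.028],0.06],[[0,0,0],[-0.006,0.008,-0.028],0.06],[[0,0,0],[-0.006,0.008,-0.028],0.06],[[0,0,0],[-0.006,0.008,-0.028],0.06],[[0,0,0],[0,0,0],0.06],[[0,0,0],[0,0,0],0.06]]' 20
python3 - <<'E'
from h import *
c=cam('wrist');im=c['pixels'];cv2.imwrite('pics/w2.png',im)
for nm in ['key','key_holder']:
    for d in env.silhouettes(nm,c)[:2]:
        m=d['region'].astype(np.uint8);ys,xs=np.nonzero(m)
        print(nm,d['confidence'],d['at'],m.sum(),xs.min(),xs.max(),ys.min(),ys.max())
    print([(d['at'],d['confidence']) for d in env.mark_of(nm,c)[:2]])
p=[int(v) for v in px(c,[.435,-.205,.085])];print(p)
x0=max(0,p[0]-100);y0=max(0,p[1]-75)
cv2.imwrite('pics/w2c.png',cv2.resize(im[y0:y0+150,x0:x0+200],(800,600),interpolation=cv2.INTER_CUBIC));print(x0,y0)
E
```

```text
t: 3.85
tool_pos: [0.4254, -0.2062, 0.2193]
ee_rot: [-1.57, -0.003, 2.769]
ft_force: [0.1, -0.2, 0.5]
width: 0.0602
key 0.67 [295.1, 188.8] 556 287 305 170 206
[([299.2, 171.8], 0.9)]
key_holder 0.7 [300.1, 171.7] 5870 258 341 132 220
[([299.0, 172.1], 0.78)]
[313, 199]
213 124
```

View pics/w2c.png

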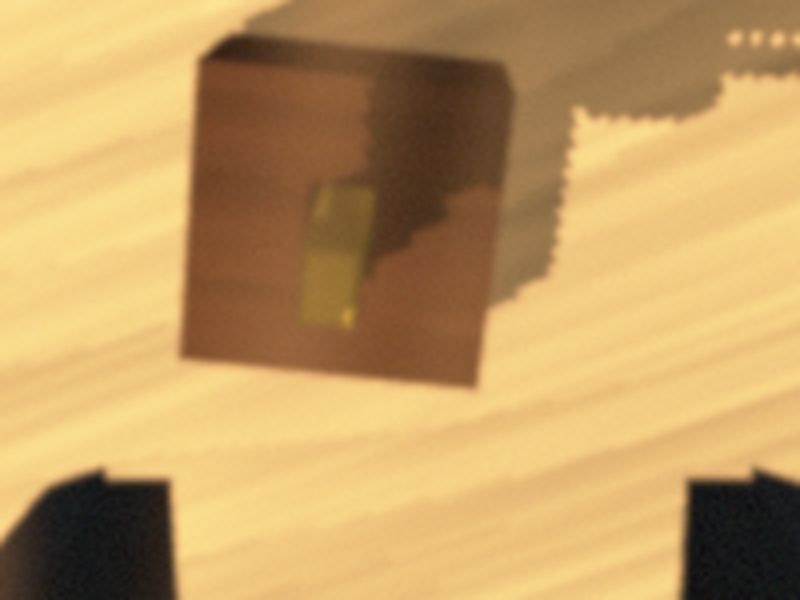

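```bash
python3 - <<'E'
from h import *
c=cam('wrist')
f=lambda x,y,z:onz(c,(213+x/4,124+y/4),z)
k=[f(182,355,.045),f(478,387,.045),f(513,92,.045),f(200,62,.045)]
for i in range(4):
    d=k[(i+1)%4]-k[i];print(k[i],np.linalg.norm(d),np.arctan2(d[1],d[0]))
print('holder c',np.mean(k,0)); print('key top',f(331,289,.085)); print('edges',f(300,324,.085),f(354,330,.085),f(308,250,.085),f(363,254,.085))
E
```

```text
[ 0.4322 -0.1547  0.045 ] 0.05990860609851169 -2.0585447691329684
[ 0.4041 -0.2077  0.045 ] 0.05997884516710974 -0.4729678451163768
[ 0.4575 -0.235   0.045 ] 0.05931777487926698 1.102330992561578
[ 0.4843 -0.1821  0.045 ] 0.05882922200197889 2.658682500585354
holder c [ 0.4445 -0.1949  0.045 ]
key top [ 0.4442 -0.195   0.085 ]
edges [ 0.4404 -0.1878  0.085 ] [ 0.4361 -0.1959  0.085 ] [ 0.4518 -0.1941  0.085 ] [ 0.4479 -0.2023  0.085 ]
```

```bash
python3 -m crank '[[[0,0,-0.05],[0.01,0.006,-0.02],0.05],[[0,0,-0.055],[0.009,0.005,-0.02],0.04],[[0,0,0],[0,0,-0.02],0.04],[[0,0,0],[0,0,-0.02],0.04],[[0,0,0],[0,0,-0.017],0.04],[[0,0,0],[0,0,0],0.04]]' 15
python3 -m crank '[[[0,0,0],[0,0,0],0.0],[[0,0,0],[0,0,0],0.0],[[0,0,0],[0,0,0],0.0],[[0,0,0],[0,0,0],0.0],[[0,0,0],[0,0,0],0.0],[[0,0,0],[0,0,0],0.0]]' 25
python3 - <<'E'
from h import *
c=cam('wrist');im=c['pixels'];cv2.imwrite('pics/w3.png',im)
print(px(c,[.4443,-.195,.085]));s=state();print(toolT(s))
E
```

```text
t: 4.65
tool_pos: [0.4445, -0.1939, 0.1208]
ee_rot: [-1.57, -0.004, 2.666]
ft_force: [-0.4, 0.2, -0.3]
width: 0.0399
t: 5.15
tool_pos: [0.446, -0.1949, 0.1235]
ee_rot: [-1.571, 0.002, 2.665]
ft_force: [-1.0, -0.6, 5.2]
width: 0.0097
[323.4765 295.1799]
[[-0.8886  0.0014 -0.4588  0.446 ]
 [ 0.4588 -0.0009 -0.8886 -0.1948]
 [-0.0016 -1.      0.0002  0.1235]
 [ 0.      0.      0.      1.    ]]
```

```bash
python3 -m crank '[[[0,0,0],[0,0,0.015],0.0],[[0,0,0],[0,0,0.03],0.0],[[0,0,0],[0,0,0.03],0.0],[[0,0,0],[0,0,0.035],0.0],[[0,0,0],[0.015,0.003,0.03],0.0],[[0,0,0],[0.02,0.003,0.025],0.0],[[0,0,0],[0.025,0.004,0.015],0.0],[[0,0,0],[0.025,0.004,0],0.0]]'
python3 -m crank '[[[0,0,0],[0.025,0.004,0],0.0],[[0,0,0],[0.02,0.003,0],0.0],[[0,0,0],[0.007,0.001,0],0.0],[[0,0,0],[0,0,0],0.0],[[0,0,0],[0,0,0],0.0]]'
python3 - <<'E'
from h import *
c=cam('wrist');im=c['pixels'];cv2.imwrite('pics/w4.png',im);s=state();print(toolT(s),s['width'])
for nm,z in [('gearmotor',0),('key_seat',.05),('pulley_seat',.08),('key',0.1)]:
    print(nm,[(d['at'],round(d['confidence'],2),onz(c,d['at'],z)) for d in env.mark_of(nm,c)[:2]])
E
```

```text
t: 5.87
tool_pos: [0.5328, -0.1806, 0.3069]
ee_rot: [-1.572, 0.006, 2.665]
ft_force: [1.1, -0.1, 0.0]
width: 0.0096
t: 6.28
tool_pos: [0.5816, -0.1724, 0.3022]
ee_rot: [-1.57, -0.002, 2.665]
ft_force: [-0.8, 0.3, 0.1]
width: 0.0099
[[-0.8884 -0.0017 -0.4591  0.5812]
 [ 0.4591 -0.0001 -0.8884 -0.1727]
 [ 0.0015 -1.      0.0009  0.3024]
 [ 0.      0.      0.      1.    ]] 0.00970511622138512
gearmotor [([309.9, 98.9], 0.87, array([ 0.6489, -0.1946,  0.    ])), ([310.5, 97.5], 0.32, array([ 0.6498, -0.1958,  0.    ]))]
key_seat [([313.3, 82.4], 0.97, array([ 0.6606, -0.2059,  0.05  ])), ([308.7, 97.7], 0.74, array([ 0.6506, -0.1957,  0.05  ]))]
pulley_seat [([309.8, 96.5], 0.96, array([ 0.651 , -0.1981,  0.08  ])), ([507.3, 42.8], 0.38, array([ 0.6141, -0.3613,  0.08  ]))]
key [([318.4, 230.1], 0.82, array([ 0.5457, -0.1518,  0.1   ])), ([199.5, 15.6], 0.7, array([ 0.7402, -0.1525,  0.1   ]))]
```

View pics/w4.png

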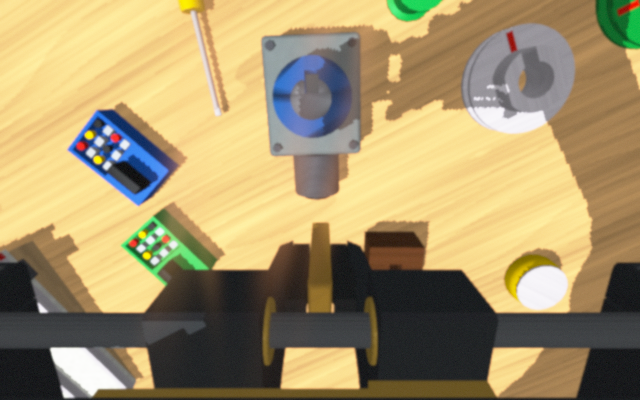

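```bash
python3 - <<'E'
import cv2
im=cv2.imread('pics/w4.png');cv2.imwrite('pics/w4c.png',cv2.resize(im[20:170,230:400],(680,600),interpolation=cv2.INTER_CUBIC))
E
```

```text
(no output)
```

View pics/w4c.png

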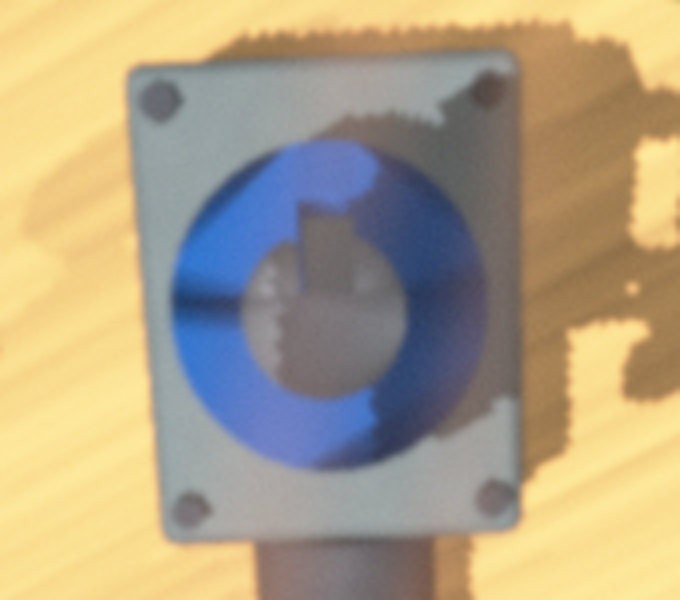

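```bash
python3 - <<'E'
from h import *
c=cam('wrist')
f=lambda x,y,z:onz(c,(230+(x+.5)/4-.5,20+(y+.5)/4-.5),z)
k=[f(165,543,.05),f(522,530,.05),f(517,52,.05),f(130,68,.05)]
for i in range(4):
    d=k[(i+1)%4]-k[i];print(k[i],np.linalg.norm(d),np.arctan2(d[1],d[0]))
print('c',np.mean(k,0))
cc=[f(172,305,.08),f(488,305,.08),f(330,140,.08),f(330,470,.08)];print('collar',np.mean(cc,0),[np.linalg.norm(cc[i]-cc[i+1]) for i in (0,2)])
cc=[f(245,317,.125),f(408,317,.125),f(326,398,.125)];print('shaft',(cc[0]+cc[1])/2,[np.linalg.norm(cc[i]-cc[i+1]) for i in (0,)],np.linalg.norm(cc[2]-(cc[0]+cc[1])/2))
a,b=f(298,293,.125),f(353,291,.125);print('slotfloor top',(a+b)/2,np.linalg.norm(a-b),np.arctan2(*(b-a)[[1,0]])+np.pi/2)
# corners fit: measure sim
from scipy.optimize import least_squares
M=np.array([[-55,45],[-55,-45],[55,-45],[55,45]])/1000
K=np.array(k)[:,:2]
r=least_squares(lambda p:(K-(M@np.array([[np.cos(p[2]),np.sin(p[2])],[-np.sin(p[2]),np.cos(p[2])]])+p[:2])).ravel(),[.65,-.2,-.45]);print(r.x,r.fun*1000)
E
```

```text
[ 0.6198 -0.1374  0.05  ] 0.08823669359574278 -2.012226330624549
[ 0.5821 -0.2171  0.05  ] 0.10745411768462004 -0.4327773898615511
[ 0.6796 -0.2622  0.05  ] 0.08668638250295198 1.1303441268406609
[ 0.7166 -0.1838  0.05  ] 0.10736712665031997 2.6943824020221916
c [ 0.6495 -0.2001  0.05  ]
collar [ 0.6504 -0.2003  0.08  ] [np.float64(0.06765092037182967), np.float64(0.06778585340570373)]
shaft [ 0.6493 -0.2001  0.125 ] [np.float64(0.029826317286655284)] 0.014484571013997515
slotfloor top [ 0.6532 -0.202   0.125 ] 0.010020790001112206 -0.44336784394112927
[ 0.6495 -0.2001 -0.4404] [ 0.8301 -1.3885  1.4973  0.2464 -0.4606  2.0712 -1.8668 -0.9292]
```

Gear motor fit: axis (0.6497,-0.2001), yaw -0.442, with fitted sizes matching the given ones. I'll hover the key over the slot.

```bash
python3 -m crank '[[[0,0,0.034],[0.0198,-0.0082,0],0.0],[[0,0,0],[0.0198,-0.0082,0],0.0],[[0,0,0],[0.0198,-0.0082,0],0.0],[[0,0,0],[0.0197,-0.0081,0],0.0],[[0,0,0],[0,0,-0.02],0.0],[[0,0,0],[0,0,-0.025],0.0],[[0,0,0],[0,0,0],0.0],[[0,0,0],[0,0,0],0.0]]'
cat >> h.py <<'E'
def avg(n=6,name='wrist'):
    ims=[];P=[];Q=[]
    for i in range(n):
        s=env.get_state();P.append(s['tool_pos']);Q.append(R.from_euler('xyz',s['ee_rot']).as_quat());c=env.camera(name);ims.append(c['pixels'].astype(float))
    Q=np.array(Q);Q*=np.sign(Q@Q[0])[:,None];T=np.eye(4);T[:3,:3]=R.from_quat(Q.mean(0)).as_matrix();T[:3,3]=np.mean(P,0)
    c['pixels']=np.mean(ims,0).astype(np.uint8)
    if name=='wrist': c['W']=T@np.array(c['T_tool_cam'])
    else: c['W']=np.array(c['T'])
    c['tool']=T;return c
E
python3 - <<'E'
from h import *
c=avg(8);im=c['pixels'];T=c['tool'];print(T)
p=px(c,[.6605,-.2052,.125]);print(p);x0,y0=int(p[0])-80,int(p[1])-90
print(x0,y0)
tp=T[:3,3];xt=T[:3,0]
# draw predicted key-foot (10x6 @ z0, and 14x10 @ z0+6mm) and slot outline
def box(T0,yaw,xs,ys,z):
    cs,sn=np.cos(yaw),np.sin(yaw)
    return [px(c,[T0[0]+cs*x-sn*y,T0[1]+sn*x+cs*y,z]) for x,y in [(-xs,-ys),(xs,-ys),(xs,ys),(-xs,ys)]]
b=cv2.resize(im[y0:y0+150,x0:x0+160],(800,750),interpolation=cv2.INTER_CUBIC)
yaw=np.arctan2(-xt[1],-xt[0]);print('yaw',yaw)
zb=tp[2]-.1125
for q,col in [(box(tp,yaw,.007,.005,zb+.006),(0,0,255)),(box(tp,yaw,.005,.003,zb),(0,255,0)),(box([.6497+.00995*np.cos(-.442),-.2001+.00995*np.sin(-.442)],-.442,.00595,.006,.125),(255,0,255))]:
    cv2.polylines(b,[np.int32([[(u-x0+.5)*5,(v-y0+.5)*5] for u,v in q])],True,col,1)
cv2.imwrite('pics/w5.png',b[:600]);np.save('c5.npy',{k:c[k] for k in ['W','mtx','tool','pixels']},allow_pickle=True)
E
```

```text
t: 7.25
tool_pos: [0.6605, -0.2048, 0.2566]
ee_rot: [-1.57, -0.003, 2.699]
ft_force: [-0.0, -1.0, -0.2]
width: 0.0098
[[-0.9038  0.0012 -0.428   0.6619]
 [ 0.428  -0.0003 -0.9038 -0.2051]
 [-0.0012 -1.     -0.0002  0.2589]
 [ 0.      0.      0.      1.    ]]
[321.7439 214.5764]
241 124
yaw -0.44225196941768485
```

View pics/w5.png

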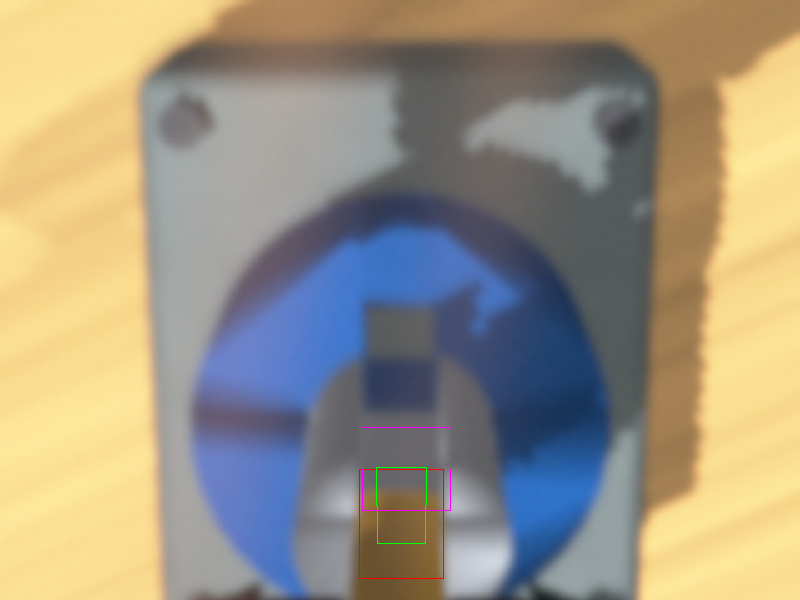

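The picture shows the key foot near (395,490) in the crop. It is about 1 mm left of and slightly behind the slot centre at (405,480). I'll shift by that much and lower in stages.

```bash
python3 -m crank '[[[0,0,0],[0.0005,-0.001,-0.006],0.0],[[0,0,0],[0,0,-0.008],0.0],[[0,0,0],[0,0,-0.008],0.0],[[0,0,0],[0,0,-0.006],0.0],[[0,0,0],[0,0,0],0.0],[[0,0,0],[0,0,0],0.0]]'
python3 - <<'E'
from h import *
c=avg(4);print(c['tool'][:3,3],state()['ft_force'],state()['wrist_torque'])
E
```

```text
t: 8.15
tool_pos: [0.6621, -0.2061, 0.229]
ee_rot: [-1.571, -0.0, 2.699]
ft_force: [1.9, -0.1, -1.6]
width: 0.0097
[ 0.6621 -0.206   0.2295] [ 0.4669  0.206  -1.2129] [-0.123  -0.2625 -0.0072]
```

```bash
python3 -m crank '[[[0,0,0],[0,0,-0.008],0.0],[[0,0,0],[0,0,-0.008],0.0],[[0,0,0],[0,0,-0.006],0.0],[[0,0,0],[0,0,-0.004],0.0],[[0,0,0],[0,0,-0.004],0.0],[[0,0,0],[0,0,-0.004],0.0],[[0,0,0],[0,0,-0.003],0.0],[[0,0,0],[0,0,0],0.0]]'
python3 - <<'E'
from h import *
c=avg(4);print(c['tool'][:3,3],state()['ft_force'],state()['wrist_torque'])
E
```

```text
t: 9.02
tool_pos: [0.6624, -0.2061, 0.1922]
ee_rot: [-1.571, 0.001, 2.699]
ft_force: [4.4, -2.6, -3.9]
width: 0.01
[ 0.6624 -0.2061  0.1923] [ 4.7298 -2.0269 -4.6437] [-0.3757 -1.1855 -0.0363]
```

```bash
python3 -m crank '[[[0,0,0],[0.0009,-0.0004,0],0.0],[[0,0,0],[0,0,-0.001],0.0],[[0,0,0],[0,0,0],0.0],[[0,0,0],[0,0,0],0.025],[[0,0,0],[0,0,0],0.025],[[0,0,0],[0,0,0],0.025],[[0,0,0],[0,0,0],0.025],[[0,0,0],[0,0,0.02],0.025]]'
python3 -m crank '[[[0,0,0],[0,0,0.03],0.025],[[0,0,0],[-0.02,0.01,0.03],0.025],[[0,0,0],[-0.02,0.01,0.02],0.025],[[0,0,0],[-0.018,0.009,0],0.025],[[0,0,0],[0,0,0],0.025],[[0,0,0],[0,0,0],0.025]]'
python3 - <<'E'
from h import *
c=avg(4);print(c['tool'][:3,3],state()['ft_force']);im=c['pixels']
p=px(c,[.6605,-.2052,.125]);print(p);x0,y0=max(0,int(p[0])-70),max(0,int(p[1])-55)
cv2.imwrite('pics/w6.png',cv2.resize(im[y0:y0+110,x0:x0+140],(700,550),interpolation=cv2.INTER_CUBIC))
E
```

```text
t: 9.88
tool_pos: [0.6606, -0.2056, 0.2079]
ee_rot: [-1.569, -0.008, 2.7]
ft_force: [0.2, -0.3, -0.8]
width: 0.0246
t: 10.38
tool_pos: [0.6046, -0.1771, 0.2921]
ee_rot: [-1.571, 0.0, 2.7]
ft_force: [1.2, 0.4, 0.6]
width: 0.025
[ 0.6052 -0.1775  0.2915] [ 0.7941 -0.3374 -1.0648]
[322.4205 114.9366]
```

View pics/w6.png

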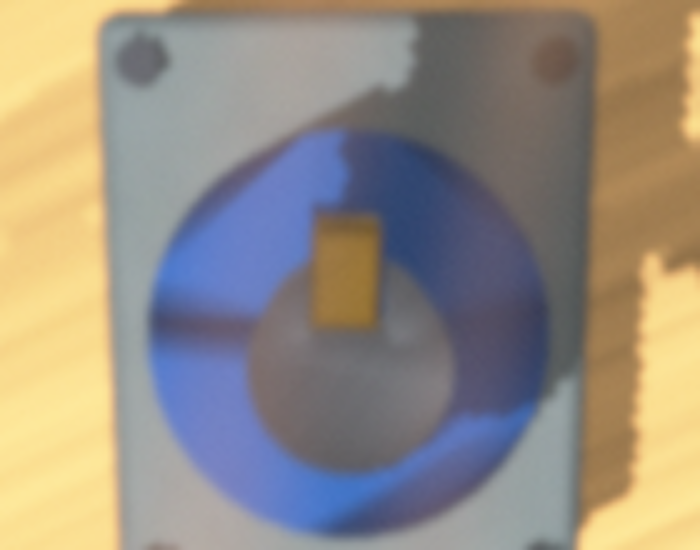

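The key appears fully down and roughly flush. I'll confirm by touching its top with closed fingertips; contact is expected at TCP z of about 0.189.

```bash
python3 -m crank '[[[0,0,0],[0.02,-0.01,-0.01],0.0],[[0,0,0],[0.02,-0.01,-0.02],0.0],[[0,0,0],[0.016,-0.008,-0.025],0.0],[[0,0,0],[0,0,-0.02],0.0],[[0,0,0],[0,0,-0.016],0.0],[[0,0,0],[0,0,0],0.0],[[0,0,0],[0,0,-0.004],0.0],[[0,0,0],[0,0,-0.003],0.0]]'
python3 -m crank '[[[0,0,0],[0,0,-0.002],0.0],[[0,0,0],[0,0,-0.001],0.0],[[0,0,0],[0,0,-0.001],0.0]]'
```

```text
t: 11.25
tool_pos: [0.6617, -0.2056, 0.1942]
ee_rot: [-1.571, 0.001, 2.699]
ft_force: [-0.5, -0.1, -1.1]
width: 0.0007
t: 11.5
tool_pos: [0.6614, -0.2054, 0.1905]
ee_rot: [-1.571, 0.001, 2.699]
ft_force: [-0.3, -0.1, -0.6]
width: 0.0007
```

```bash
python3 -m crank '[[[0,0,0],[0,0,-0.001],0.0],[[0,0,0],[0,0,-0.001],0.0]]';python3 -m crank '[[[0,0,0],[0,0,-0.001],0.0],[[0,0,0],[0,0,0],0.0]]'
```

```text
t: 11.67
tool_pos: [0.6615, -0.2055, 0.1894]
ee_rot: [-1.571, 0.001, 2.699]
ft_force: [-4.4, 1.9, 14.0]
width: 0.0003
t: 11.83
tool_pos: [0.6615, -0.2055, 0.1894]
ee_rot: [-1.571, 0.001, 2.699]
ft_force: [-5.5, 1.7, 14.5]
width: 0.0003
```

Contact came at z 0.1894, so the key is flush. Next, the pulley.

```bash
python3 -m crank '[[[0,0,0],[0,0,0.025],0.0],[[0,0,0],[0,0,0.03],0.0],[[0,0,0.05],[-0.01,-0.02,0.015],0.02],[[0,0,0.07],[-0.015,-0.03,0],0.04],[[0,0,0.08],[-0.015,-0.03,0],0.06],[[0,0,0.08],[-0.015,-0.03,0],0.075],[[0,0,0.08],[-0.015,-0.03,0],0.075],[[0,0,0.08],[-0.0165,-0.03,0],0.075]]'
python3 -m crank '[[[0,0,0],[0,-0.0145,0],0.075],[[0,0,0],[0,0,0],0.075],[[0,0,0],[0,0,0],0.075]]'
python3 - <<'E'
from h import *
c=avg(4);print(c['tool']);im=c['pixels'];cv2.imwrite('pics/w7.png',im)
for nm,z in [('pulley',.0),('pulley_mark',.022)]:
    print(nm,[(d['at'],round(d['confidence'],2),onz(c,d['at'],z)) for d in env.mark_of(nm,c)[:2]])
E
```

```text
t: 12.5
tool_pos: [0.5739, -0.3767, 0.2573]
ee_rot: [-1.57, 0.001, -3.14]
ft_force: [0.3, -0.6, -0.8]
width: 0.0385
t: 12.75
tool_pos: [0.5747, -0.3901, 0.2568]
ee_rot: [-1.571, 0.001, 3.137]
ft_force: [0.5, 0.1, -0.2]
width: 0.0581
[[-1.      0.0007 -0.0016  0.5755]
 [ 0.0016  0.0011 -1.     -0.3884]
 [-0.0007 -1.     -0.0011  0.2568]
 [ 0.      0.      0.      1.    ]]
pulley [([471.9, 163.1], 0.77, array([ 0.5846, -0.5411,  0.    ])), ([323.9, 181.2], 0.67, array([ 0.5662, -0.3921,  0.    ]))]
pulley_mark [([324.7, 147.6], 0.85, array([ 0.604 , -0.3926,  0.022 ])), ([444.0, 169.0], 0.84, array([ 0.5834, -0.5055,  0.022 ]))]
```

View pics/w7.png

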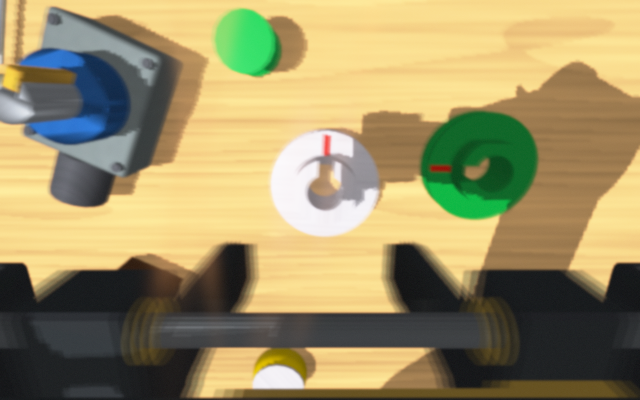

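Silver pulley is at (325,182) with its red mark at (327,146) and keyway up. I'll fit the outline and the red mark.

```bash
python3 - <<'E'
from h import *
from scipy.optimize import minimize
c=avg(3);im=c['pixels']
hsv=cv2.cvtColor(im,cv2.COLOR_BGR2HSV)
ss=[d for d in env.silhouettes('pulley',c) if abs(d['at'][0]-325)<30];m=ss[0]['region'].astype(np.uint8);print(ss[0]['at'],m.sum())
red=((hsv[...,0]<8)|(hsv[...,0]>172))&(hsv[...,1]>120)&(hsv[...,2]>80);red[:,:280]=0;red[:,380:]=0;red[:110]=0;red[240:]=0
ys,xs=np.nonzero(red);print('red',len(xs),xs.mean(),ys.mean(),ys.min(),ys.max());
top=np.array([xs[ys<ys.mean()].mean(),ys[ys<ys.mean()].mean()]);bot=np.array([xs[ys>=ys.mean()].mean(),ys[ys>=ys.mean()].mean()])
a,b=onz(c,top,.022),onz(c,bot,.022);print('mark dir',np.arctan2(*(a-b)[[1,0]]))
mk=onz(c,(xs.mean(),ys.mean()),.022)
th=np.linspace(0,2*np.pi,60)
def mask(p):
    q=np.array([px(c,[p[0]+.052*np.cos(t),p[1]+.052*np.sin(t),z]) for t in th for z in (0.,.022)]+[px(c,[p[0]+.03*np.cos(t),p[1]+.03*np.sin(t),.046]) for t in th])
    h=cv2.convexHull((q*16).astype(np.int32));o=np.zeros((400,640),np.uint8);cv2.fillConvexPoly(o,h,1,shift=4);return o
mm=cv2.drawContours(np.zeros_like(m),[cv2.convexHull(np.vstack([k for k in cv2.findContours(m,0,2)[0]]))],-1,1,-1)
r=minimize(lambda p:np.sum(mask(p)!=mm),[.566,-.392],method='Nelder-Mead',options=dict(initial_simplex=[[.566,-.392],[.572,-.392],[.566,-.386]]));print(r.x,r.fun)
print('mark',mk,'from centre',mk[:2]-r.x,np.arctan2(*(mk[:2]-r.x)[::-1]))
print(c['tool'][:3,3])
E
```

```text
[319.0, 173.5] 8412
red 95 325.9789473684211 144.42105263157896 135 154
mark dir -0.018025257237398597
[ 0.5676 -0.3914] 108.0
mark [ 0.6065 -0.3941  0.022 ] from centre [ 0.0389 -0.0027] -0.06953095334436117
[ 0.5752 -0.3886  0.2568]
```

```bash
python3 -m crank '[[[0,0,-0.05],[-0.0076,-0.0028,-0.025],0.075],[[0,0,0],[0,0,-0.03],0.075],[[0,0,0],[0,0,-0.03],0.075],[[0,0,0],[0,0,-0.03],0.075],[[0,0,0],[0,0,-0.025],0.075],[[0,0,0],[0,0,-0.015],0.075],[[0,0,0],[0,0,-0.012],0.075],[[0,0,0],[0,0,0],0.075]]'
python3 -m crank '[[[0,0,0],[0,0,0],0.05],[[0,0,0],[0,0,0],0.05],[[0,0,0],[0,0,0],0.04],[[0,0,0],[0,0,0],0.04],[[0,0,0],[0,0,0],0.04],[[0,0,0],[0,0,0],0.04]]' 35
python3 - <<'E'
from h import *
c=avg(4);print(c['tool'],state()['width'],state()['ft_force'],state()['wrist_torque'])
E
```

```text
t: 13.92
tool_pos: [0.5669, -0.3925, 0.0884]
ee_rot: [-1.571, -0.001, 3.09]
ft_force: [-0.9, -0.2, 0.4]
width: 0.0753
t: 14.42
tool_pos: [0.5676, -0.3929, 0.0911]
ee_rot: [-1.57, 0.002, 3.089]
ft_force: [-0.2, 1.6, 6.2]
width: 0.054
[[-0.9986  0.0015 -0.0522  0.5676]
 [ 0.0522 -0.0008 -0.9986 -0.3929]
 [-0.0015 -1.      0.0007  0.0911]
 [ 0.      0.      0.      1.    ]] 0.05369003077247626 [-0.7539  1.2113  6.3036] [0.3461 0.1864 0.0026]
```

Gripped on the flats (54 mm). I'll carry it over the shaft and turn it to yaw -0.442.

```bash
python3 -m crank '[[[0,0,0],[0,0,0.015],0.04],[[0,0,0],[0,0,0.03],0.04],[[0,0,0],[0,0,0.035],0.04],[[0,0,0],[0,0,0.035],0.04],[[0,0,-0.05],[0.012,0.025,0.034],0.04],[[0,0,-0.07],[0.012,0.03,0],0.04],[[0,0,-0.07],[0.012,0.03,0],0.04],[[0,0,-0.07],[0.012,0.03,0],0.04]]'
python3 -m crank '[[[0,0,-0.07],[0.012,0.03,0],0.04],[[0,0,-0.06],[0.012,0.027,0],0.04],[[0,0,0],[0.0101,0.0208,0],0.04],[[0,0,0],[0,0,0],0.04],[[0,0,0],[0,0,0],0.04]]'
python3 - <<'E'
from h import *
c=avg(4);print(c['tool'],state()['width']);cv2.imwrite('pics/w8.png',c['pixels'])
E
```

```text
t: 15.28
tool_pos: [0.6143, -0.2777, 0.2383]
ee_rot: [-1.571, 0.001, 2.825]
ft_force: [-0.1, -0.7, -3.2]
width: 0.0539
t: 15.7
tool_pos: [0.6487, -0.1985, 0.2372]
ee_rot: [-1.572, -0.001, 2.703]
ft_force: [-0.2, -0.7, -3.9]
width: 0.0538
[[-0.9041 -0.001  -0.4274  0.6479]
 [ 0.4274 -0.0003 -0.9041 -0.2012]
 [ 0.0007 -1.      0.0007  0.2371]
 [ 0.      0.      0.      1.    ]] 0.05368495791626377
```

View pics/w8.png

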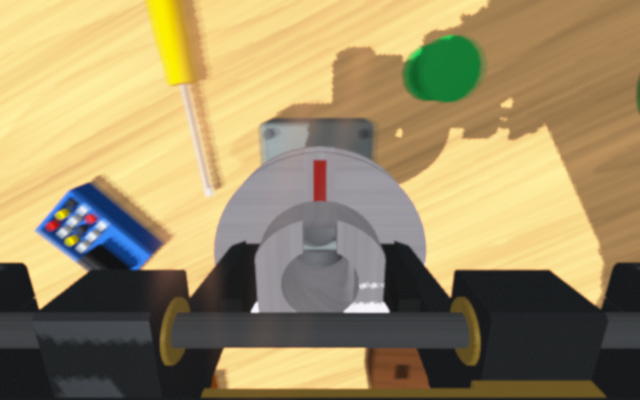

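```bash
python3 - <<'E'
from h import *
c=avg(6);im=c['pixels'];T=c['tool'];print(T[:3,3])
hsv=cv2.cvtColor(im,cv2.COLOR_BGR2HSV)
red=((hsv[...,0]<8)|(hsv[...,0]>172))&(hsv[...,1]>120)&(hsv[...,2]>60);red[:,:290]=0;red[:,350:]=0;red[:140]=0;red[215:]=0
ys,xs=np.nonzero(red);print(len(xs),xs.mean(),ys.mean(),ys.min(),ys.max())
z=T[2,3]-.0911+.022
# mark ~ spans; bounding top/bottom
for y in (ys.min(),ys.mean(),ys.max()): 
    p=onz(c,(xs.mean(),y),z); print(p-T[:3,3], np.dot(p-T[:3,3],-T[:3,0]),np.dot(p-T[:3,3],T[:3,2]))
E
```

```text
[ 0.6478 -0.2025  0.237 ]
479 319.4885177453027 180.45929018789144 161 200
[ 0.0434 -0.02   -0.0691] 0.047787660461082286 -0.0006678609688342399
[ 0.0353 -0.0161 -0.0691] 0.0387796236025105 -0.0006778055796307088
[ 0.0268 -0.012  -0.0691] 0.02941414291910479 -0.0006881447980176346
```

```bash
python3 - <<'E'
from h import *
c=avg(6);im=c['pixels'];print(c['tool'][:3,3])
cs,sn=np.cos(-.442),np.sin(-.442)
b=cv2.resize(im[100:170,240:400],(800,350),interpolation=cv2.INTER_CUBIC)
pts=[]
for x,y in [(.0,.045),(.055,.045),(.055,-.045),(0,-.045)]:
    u=px(c,[.6497+cs*x-sn*y,-.2001+sn*x+cs*y,.05]);pts.append([(u[0]-240+.5)*5,(u[1]-100+.5)*5])
cv2.polylines(b,[np.int32(pts)],False,(0,0,255),1);print(np.array(pts))
cv2.imwrite('pics/w9.png',b)
E
```

```text
[ 0.6484 -0.2013  0.237 ]
[[120.7983 452.9528]
 [103.0885 110.3257]
 [685.9449 109.5665]
 [669.8636 452.3386]]
```

View pics/w9.png

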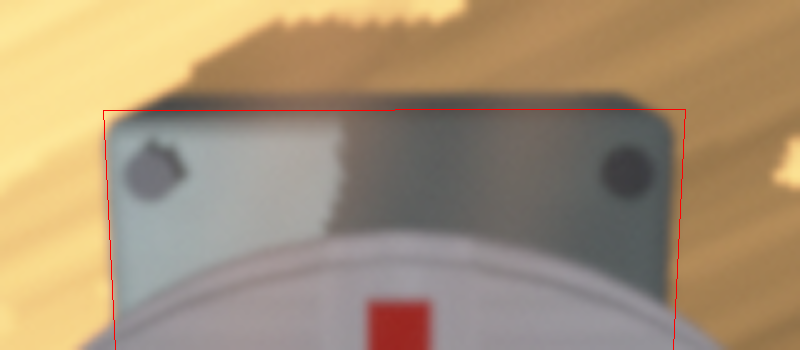

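Prediction and picture agree to within about 1 mm. I'll shift by (+0.8,+0.7) mm and lower in stages.

```bash
python3 -m crank '[[[0,0,0],[0.0008,0.0007,-0.005],0.04],[[0,0,0],[0,0,-0.006],0.04],[[0,0,0],[0,0,-0.006],0.04],[[0,0,0],[0,0,-0.004],0.04],[[0,0,0],[0,0,-0.003],0.04],[[0,0,0],[0,0,-0.002],0.04],[[0,0,0],[0,0,0],0.04]]'
python3 -m crank '[[[0,0,0],[0,0,-0.002],0.04],[[0,0,0],[0,0,-0.002],0.04],[[0,0,0],[0,0,0],0.04]]'
python3 - <<'E'
from h import *
c=avg(3);print(c['tool'][:3,3],state()['ft_force'],state()['wrist_torque'])
E
```

```text
t: 17.08
tool_pos: [0.649, -0.2004, 0.2103]
ee_rot: [-1.571, -0.001, 2.699]
ft_force: [-0.0, 0.2, -4.0]
width: 0.0536
t: 17.33
tool_pos: [0.6491, -0.2004, 0.2067]
ee_rot: [-1.571, -0.0, 2.699]
ft_force: [0.1, -0.3, -4.1]
width: 0.0539
[ 0.6492 -0.2004  0.2069] [ 0.0017 -0.2809 -3.3305] [0.0295 0.0288 0.0293]
```

```bash
python3 -m crank '[[[0,0,0],[0,0,-0.006],0.04],[[0,0,0],[0,0,-0.006],0.04],[[0,0,0],[0,0,-0.006],0.04],[[0,0,0],[0,0,-0.005],0.04],[[0,0,0],[0,0,-0.005],0.04],[[0,0,0],[0,0,-0.003],0.04],[[0,0,0],[0,0,-0.002],0.04],[[0,0,0],[0,0,0],0.04]]'
python3 -m crank '[[[0,0,0],[0,0,-0.001],0.04],[[0,0,0],[0,0,-0.001],0.04]]'
python3 -m crank '[[[0,0,0],[0,0,-0.001],0.04],[[0,0,0],[0,0,0],0.04]]'
```

```text
t: 18.15
tool_pos: [0.649, -0.2003, 0.1734]
ee_rot: [-1.571, -0.001, 2.699]
ft_force: [-0.7, -0.1, -3.3]
width: 0.0537
t: 18.32
tool_pos: [0.6495, -0.2005, 0.1724]
ee_rot: [-1.571, 0.001, 2.699]
ft_force: [0.7, 1.0, -4.2]
width: 0.0539
t: 18.48
tool_pos: [0.6494, -0.2005, 0.1712]
ee_rot: [-1.571, 0.0, 2.699]
ft_force: [0.7, -0.0, -3.7]
width: 0.0537
```

```bash
python3 -m crank '[[[0,0,0],[0,0,-0.001],0.04],[[0,0,0],[0,0,0],0.04]]'
python3 -m crank '[[[0,0,0],[0,0,-0.001],0.04],[[0,0,0],[0,0,0],0.04]]'
```

```text
t: 18.65
tool_pos: [0.6494, -0.2004, 0.1711]
ee_rot: [-1.571, 0.0, 2.699]
ft_force: [-3.0, 1.9, 4.7]
width: 0.0539
t: 18.82
tool_pos: [0.6494, -0.2004, 0.1711]
ee_rot: [-1.571, 0.0, 2.699]
ft_force: [-7.1, 2.2, 12.4]
width: 0.0533
```

Pulley is home (contact at 0.1711, as expected). I'll release it and go to look over the cassettes.

```bash
python3 -m crank '[[[0,0,0],[0,0,0.002],0.04],[[0,0,0],[0,0,0],0.08],[[0,0,0],[0,0,0],0.08],[[0,0,0],[0,0,0],0.08],[[0,0,0],[0,0,0],0.08],[[0,0,0],[0,0,0.02],0.08],[[0,0,0],[0,0,0.03],0.08],[[0,0,0],[0,0,0.03],0.08]]'
python3 -m crank '[[[0,0,0.05],[-0.01,0.025,0.025],0.06],[[0,0,0.08],[-0.01,0.032,0.02],0.06],[[0,0,0.08],[-0.01,0.032,0.02],0.06],[[0,0,0.08],[-0.01,0.032,0.01],0.06],[[0,0,0.08],[-0.01,0.032,0],0.06],[[0,0,0.07],[-0.015,0.032,0],0.06],[[0,0,0],[-0.02,0.03,0],0.05],[[0,0,0],[0,0,0],0.05]]'
python3 - <<'E'
from h import *
c=avg(3);print(c['tool']);im=c['pixels'];cv2.imwrite('pics/w10.png',im)
np.save('c10.npy',{k:c[k] for k in ['W','mtx','tool','pixels']},allow_pickle=True)
for nm in ['cassette0','pulley_seat','lane0_foot','lane0_seat']:
    print(nm,[(d['at'],round(d['confidence'],2)) for d in env.mark_of(nm,c)[:4]])
E
```

```text
t: 19.48
tool_pos: [0.6487, -0.2003, 0.2509]
ee_rot: [-1.57, -0.002, 2.699]
ft_force: [2.0, -0.2, 0.6]
width: 0.0801
t: 20.15
tool_pos: [0.5613, 0.0222, 0.3263]
ee_rot: [-1.575, -0.002, -3.134]
ft_force: [-0.3, 1.0, 0.1]
width: 0.0501
[[-1.     -0.0005  0.0041  0.5627]
 [-0.0041  0.0018 -1.      0.0189]
 [ 0.0004 -1.     -0.0018  0.3263]
 [ 0.      0.      0.      1.    ]]
cassette0 [([322.4, 50.0], 0.94), ([302.0, 155.8], 0.85), ([292.3, 242.3], 0.83)]
pulley_seat []
lane0_foot [([141.9, 219.3], 0.88)]
lane0_seat [([121.5, 120.1], 0.58)]
```

View pics/w10.png

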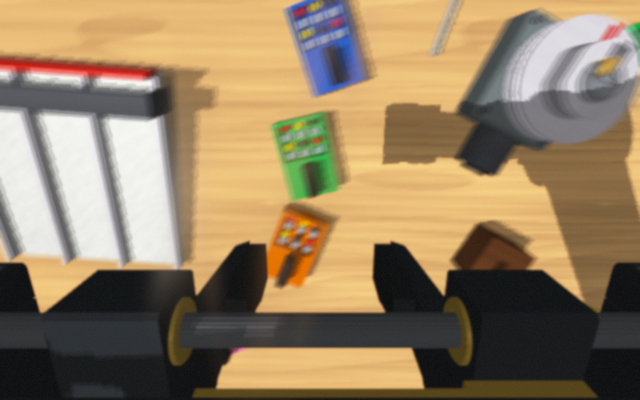

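Picture: blue (326,45), green (306,155), orange (300,245), ramp lanes at left; the pulley sits on the shaft with the key at (605,65). I'll fit cassette poses and the ramp pose.

```bash
cat >> h.py <<'E'
from scipy.optimize import minimize, least_squares
HUE={'blue':(105,128),'orange':(5,18),'green':(55,85)}
def hull(pts,sc=1):
    return cv2.convexHull((np.array(pts)*16).astype(np.int32))
def fitcas(c,col,near,rad=.12):
    """colour mask hull vs box body outline; near=[x,y]"""
    hsv=cv2.cvtColor(c['pixels'],cv2.COLOR_BGR2HSV);a,b=HUE[col]
    m=((hsv[...,0]>=a)&(hsv[...,0]<=b)&(hsv[...,1]>150)&(hsv[...,2]>40)).astype(np.uint8)
    u=px(c,[near[0],near[1],.014]);r=np.linalg.norm(px(c,[near[0],near[1]+.07,.014])-u)
    k=np.zeros_like(m);cv2.circle(k,(int(u[0]),int(u[1])),int(r),1,-1);m&=k
    n,l,st,ce=cv2.connectedComponentsWithStats(m)
    m=np.isin(l,[i for i in range(1,n) if st[i,4]>15]).astype(np.uint8)
    ys,xs=np.nonzero(m);o=np.zeros_like(m);cv2.fillConvexPoly(o,cv2.convexHull(np.stack([xs,ys],1).astype(np.int32)),1)
    def model(p):
        cs,sn=np.cos(p[2]),np.sin(p[2]);q=[px(c,[p[0]+cs*x-sn*y,p[1]+sn*x+cs*y,z]) for x in (-.045,.045) for y in (-.028,.028) for z in (0,.028)]
        k=np.zeros_like(m);cv2.fillConvexPoly(k,hull(q),1,shift=4);return k
    best=None
    for y0 in (-.3,0,.3):
        s=[[*near,y0],[near[0]+.01,near[1],y0],[near[0],near[1]+.01,y0],[near[0],near[1],y0+.15]]
        r=minimize(lambda p:np.sum(model(p)!=o),s[0],method='Nelder-Mead',options=dict(initial_simplex=s))
        if best is None or r.fun<best.fun: best=r
    return best.x,best.fun,o.sum()
def ramppts(c):
    out=[]
    for i in range(3):
        for k,s in (('foot',-.055),('seat',.068)):
            for d in env.mark_of(f'lane{i}_{k}',c)[:2]:
                if d['confidence']>.4: out.append((s,(i-1)*.07,d['at'],c))
    return out
def fitramp(obs):
    def P(p,s,y):
        x=s*np.cos(.14);return np.array([p[0]+np.cos(p[2])*x-np.sin(p[2])*y,p[1]+np.sin(p[2])*x+np.cos(p[2])*y,.025+s*np.sin(.14)])
    def f(p):
        r=[]
        for s,y,at,c in obs:
            w=P(p,s,y);q=onz(c,at,w[2]);r+=list((q-w)[:2]*1000)
        return r
    r=least_squares(f,[.555,.29,-.06],loss='soft_l1',f_scale=3);return r.x,np.array(f(r.x)).reshape(-1,2)
E
python3 - <<'E'
from h import *
c=np.load('c10.npy',allow_pickle=True).item()
for col,at in [('blue',(326,50)),('green',(306,155)),('orange',(300,245))]:
    print(col,fitcas(c,col,onz(c,at,.014)[:2]))
obs=[]
for n in ['top','side','wrist']:
    obs+=ramppts(avg(1,n))
print(*fitramp(obs))
E
```

```text
blue (array([0.6928, 0.0086, 0.338 ]), np.float64(1695.0), np.uint64(3298))
green (array([0.5232, 0.0249, 0.1912]), np.float64(3676.0), np.uint64(187))
orange (array([ 0.4539,  0.0504, -0.3919]), np.float64(304.0), np.uint64(3758))
[ 0.5518  0.2937 -0.0723] [[  -4.0595   -0.8838]
 [ 176.1174 -437.7232]
 [   0.7349   12.9842]
 [  -8.1549   -6.7075]
 [ 188.3469 -618.7832]
 [ 150.5424 -423.7416]
 [   0.1488    1.1175]
 [  -5.701     3.2495]
 [  53.0806 -680.0241]
 [  -7.4529    5.5672]
 [  12.4686  -12.5101]
 [   2.607    -1.5992]
 [  -2.7559    5.8642]
 [  -8.2165    2.2949]
 [ 257.2853 -482.9289]
 [   1.7554   -3.7371]
 [  -1.0752    6.2615]
 [  -2.9223    4.3697]
 [  -0.1948    3.8548]
 [  -1.7997    2.9759]
 [  -2.4529    3.5303]]
```

```bash
cat >> h.py <<'E'
def fitsil(c,near):
    u=px(c,[near[0],near[1],.02])
    ds=[d for d in env.silhouettes('cassette0',c) if np.linalg.norm(np.array(d['at'])-u)<60]
    d=min(ds,key=lambda d:np.linalg.norm(np.array(d['at'])-u));m=d['region'].astype(np.uint8)
    ys,xs=np.nonzero(m);o=np.zeros_like(m);cv2.fillConvexPoly(o,cv2.convexHull(np.stack([xs,ys],1).astype(np.int32)),1)
    ctr=onz(c,(xs.mean(),ys.mean()),.02)[:2]
    def model(p):
        cs,sn=np.cos(p[2]),np.sin(p[2]);L=[(x,y,z) for x in (-.045,.045) for y in (-.028,.028) for z in (0,.028)]+[(x,y,.052) for x in (-.04,-.004) for y in (-.006,.006)]
        q=[px(c,[p[0]+cs*x-sn*y,p[1]+sn*x+cs*y,z]) for x,y,z in L]
        k=np.zeros_like(m);cv2.fillConvexPoly(k,hull(q),1,shift=4);return k
    best=None
    for y0 in (-.3,0,.3):
        s=[[*ctr,y0],[ctr[0]+.01,ctr[1],y0],[ctr[0],ctr[1]+.01,y0],[ctr[0],ctr[1],y0+.15]]
        r=minimize(lambda p:np.sum(model(p)!=o),s[0],method='Nelder-Mead',options=dict(initial_simplex=s))
        if best is None or r.fun<best.fun: best=r
    p=best.x;g=p[:2]-.022*np.array([np.cos(p[2]),np.sin(p[2])])
    print('conf',d['confidence'],'area',o.sum(),'err',best.fun,'pose',p,'rib',g,'mean BGR',c['pixels'][m>0].mean(0))
    return p,g
E
python3 - <<'E'
from h import *
c=avg(3);print(c['tool'][:3,3])
fitsil(c,[.575,.025]);fitsil(c,[.69,.008])
E
```

```text
[0.5643 0.0146 0.326 ]
conf 0.63 area 4161 err 74.0 pose [0.5697 0.0348 0.2203] rib [0.5482 0.03  ] mean BGR [ 79.6868 148.3272  98.2967]
conf 0.83 area 5122 err 42.0 pose [0.6878 0.0133 0.3251] rib [0.667  0.0063] mean BGR [152.646  102.1462  91.9435]
```

```bash
python3 -m crank '[[[0,0,0.08],[-0.006,0.005,-0.03],0.045],[[0,0,0.08],[-0.006,0.005,-0.035],0.045],[[0,0,0.056],[-0.004,0.005,-0.035],0.045],[[0,0,0],[0,0,-0.035],0.045],[[0,0,0],[0,0,-0.03],0.045],[[0,0,0],[0,0,0],0.045],[[0,0,0],[0,0,0],0.045]]' 20
python3 - <<'E'
from h import *
c=avg(5);print(c['tool']);im=c['pixels'];cv2.imwrite('pics/w11.png',im)
E
```

```text
t: 22.38
tool_pos: [0.5476, 0.0296, 0.1604]
ee_rot: [-1.571, -0.003, -2.928]
ft_force: [-0.6, -0.5, 0.7]
width: 0.0452
[[-0.9772  0.0016  0.2121  0.5491]
 [-0.2121  0.0002 -0.9773  0.0297]
 [-0.0016 -1.      0.0002  0.1623]
 [ 0.      0.      0.      1.    ]]
```

View pics/w11.png

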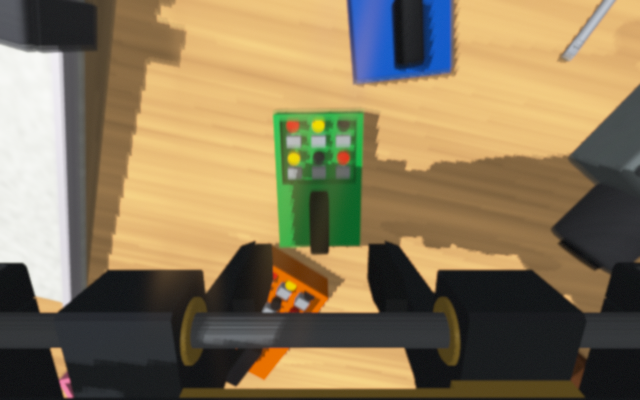

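```bash
python3 - <<'E'
from h import *
c=avg(4);print(c['tool'][:3,3]);T=c['tool']
print('rib top far/near',onz(c,(319,190),.052),onz(c,(319,235),.052), 'pred px of tcp@.05',px(c,[*T[:2,3],.052]))
fitsil(c,[.57,.035])
E
```

```text
[0.5492 0.0296 0.1626]
rib top far/near [0.5715 0.0347 0.052 ] [0.5436 0.0287 0.052 ] pred px of tcp@.05 [319.5331 226.3522]
conf 0.56 area 12070 err 205.0 pose [0.5698 0.0348 0.2188] rib [0.5483 0.03  ] mean BGR [ 63.0798 123.6374  73.5114]
```

```bash
python3 -m crank '[[[0,0,0],[0,0,-0.025],0.045],[[0,0,0],[0,0,-0.022],0.045],[[0,0,0],[0,0,-0.012],0.045],[[0,0,0],[0,0,-0.008],0.045],[[0,0,0],[0,0,0],0.045],[[0,0,0],[0,0,0],0.0],[[0,0,0],[0,0,0],0.0],[[0,0,0],[0,0,0],0.0]]' 20
python3 -m crank '[[[0,0,0],[0,0,0],0.0],[[0,0,0],[0,0,0],0.0],[[0,0,0],[0,0,0],0.0]]' 25
python3 - <<'E'
from h import *
c=avg(3);print(c['tool'][:3,3],state()['ft_force'])
E
```

```text
t: 23.55
tool_pos: [0.5487, 0.0297, 0.0945]
ee_rot: [-1.571, 0.001, -2.928]
ft_force: [0.3, -0.5, 0.2]
width: 0.0277
t: 23.8
tool_pos: [0.5484, 0.0296, 0.0943]
ee_rot: [-1.571, 0.0, -2.928]
ft_force: [-0.0, 0.3, 1.4]
width: 0.0115
[0.5484 0.0297 0.0943] [-0.5186  1.5153  3.5839]
```

```bash
python3 -m crank '[[[0,0,0],[0,0,0.02],0.0],[[0,0,0],[0,0,0.035],0.0],[[0,0,0],[0,0,0.035],0.0],[[0,0,-0.04],[-0.01,0.025,0.035],0.0],[[0,0,-0.06],[-0.01,0.03,0.025],0.0],[[0,0,-0.06],[-0.01,0.03,0.01],0.0],[[0,0,-0.06],[-0.01,0.03,0],0.0],[[0,0,-0.065],[-0.01,0.03,0],0.0]]'
python3 -m crank '[[[0,0,0],[-0.014,0.03,0],0.0],[[0,0,0],[-0.014,0.024,0],0.0],[[0,0,0],[0,0,0],0.0],[[0,0,0],[0,0,0],0.0],[[0,0,0],[0,0,0],0.0]]'
python3 - <<'E'
from h import *
c=avg(5);print(c['tool'],state()['width']);im=c['pixels'];cv2.imwrite('pics/w12.png',im)
np.save('c12.npy',{k:c[k] for k in ['W','mtx','tool','pixels']},allow_pickle=True)
for p in ramppts(c): print(p[:3])
E
```

```text
t: 24.62
tool_pos: [0.4982, 0.1743, 0.2527]
ee_rot: [-1.571, 0.001, 3.067]
ft_force: [0.9, 0.4, -2.9]
width: 0.0116
t: 25.03
tool_pos: [0.4708, 0.2263, 0.2516]
ee_rot: [-1.57, -0.001, 3.07]
ft_force: [0.3, -0.6, -2.6]
width: 0.012
[[-0.9973 -0.0004 -0.0729  0.4712]
 [ 0.0729 -0.001  -0.9973  0.2259]
 [ 0.0003 -1.      0.001   0.2517]
 [ 0.      0.      0.      1.    ]] 0.01147814978348862
(-0.055, -0.07, [217.9, 7.7])
(0.068, -0.07, [309.8, 9.0])
(-0.055, 0.0, [237.1, 159.3])
(0.068, 0.0, [219.7, 8.7])
(-0.055, 0.07, [160.4, 158.4])
(-0.055, 0.07, [236.8, 94.3])
(0.068, 0.07, [129.3, 10.2])
```

View pics/w12.png

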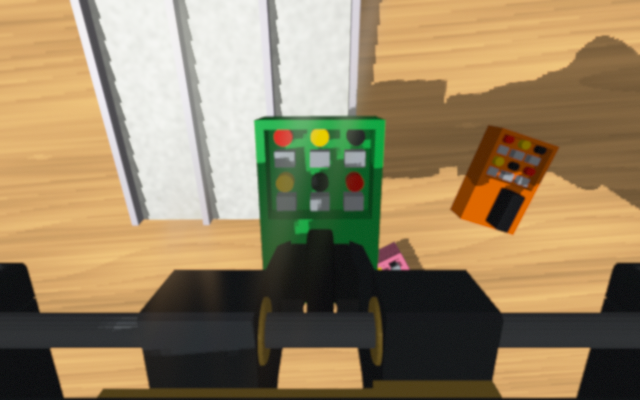

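```bash
python3 - <<'E'
from h import *
c=np.load('c12.npy',allow_pickle=True).item();g=cv2.cvtColor(c['pixels'],cv2.COLOR_BGR2GRAY);hs=cv2.cvtColor(c['pixels'],cv2.COLOR_BGR2HSV)[...,1]
for r,segs in [(20,[(66,110),(165,205),(255,290),(340,372)]),(80,[(82,125),(175,210),(255,290),(340,372)]),(180,[(110,150),(190,220)])]:
    for a,b in segs: print(r,a,'G',*g[r,a:b:2],'| S',*hs[r,a:b:2])
for col in (170,230): print('col',col,*g[205:235,col],'|',*hs[205:235,col])
E
```

```text
20 66 G 172 174 174 175 188 233 242 243 234 145 82 77 78 96 120 124 152 227 238 236 236 237 | S 129 129 129 130 100 15 2 2 2 7 9 10 10 3 11 10 10 7 4 5 4 5
20 165 G 241 241 243 243 242 213 148 139 152 162 162 191 231 238 240 241 241 241 240 242 | S 4 2 2 2 2 5 5 7 8 9 9 9 5 4 5 5 5 4 4 4
20 255 G 234 234 233 231 231 229 187 114 127 130 157 222 239 241 239 236 233 233 | S 5 4 1 5 7 7 9 2 10 10 8 7 5 4 4 4 5 5
20 340 G 230 231 233 233 229 197 199 215 215 204 143 123 125 126 128 128 | S 6 4 5 4 6 4 9 8 8 9 55 93 89 87 88 90
80 82 G 190 191 191 192 195 225 239 239 232 145 82 75 80 106 122 122 141 217 240 241 241 239 | S 125 124 125 125 115 30 4 5 6 10 12 13 3 5 8 8 9 8 5 4 5 3
80 175 G 239 239 239 238 238 208 144 138 152 160 160 167 216 235 238 238 236 235 | S 4 2 2 4 4 5 4 6 10 10 10 9 6 5 5 5 5 5
80 255 G 233 234 236 236 233 228 227 226 176 115 128 133 138 206 232 230 229 230 | S 4 5 4 5 3 5 8 8 11 2 10 10 9 10 5 4 4 6
80 340 G 226 226 228 230 207 196 211 211 195 141 125 122 119 116 113 108 | S 7 6 7 7 6 5 7 5 9 59 84 89 94 102 105 115
180 110 G 182 184 184 185 189 212 219 218 162 86 76 81 111 123 127 186 229 232 233 234 | S 128 128 128 127 111 28 6 7 11 9 7 6 5 8 8 8 7 7 5 5
180 190 G 229 230 231 222 219 214 166 127 130 140 140 171 224 228 227 | S 6 6 4 1 2 5 5 12 10 11 11 10 7 4 6
col 170 225 224 223 222 222 223 224 225 226 226 227 225 223 216 204 192 184 181 179 179 179 178 176 176 176 178 179 181 185 186 | 8 8 8 8 8 8 8 8 8 9 9 8 12 27 57 88 106 111 111 112 113 113 112 113 114 114 115 115 115 114
col 230 226 227 228 227 227 226 226 225 227 229 230 231 229 219 196 174 164 164 167 169 169 170 171 175 177 177 174 174 175 179 | 6 6 6 6 6 6 5 6 4 6 6 5 8 25 66 108 128 129 129 129 129 128 129 130 129 129 129 129 130 129
```

```bash
python3 - <<'E'
from h import *
c=np.load('c12.npy',allow_pickle=True).item()
L=[(75,20,.108),(84.3,20,.102),(91.5,80,.108),(99.5,80,.102),(119.3,180,.108),(126.2,180,.102),(176,20,.032),(185.8,80,.032),(202,180,.032),(267,20,-.038),(271,80,-.038),(359.7,20,-.108),(357.3,80,-.108)]
E=[(170,219.3),(230,219)]
n=np.array([-np.sin(.14),0,np.cos(.14)])
def loc(p,u,v,h):
    o,d=ray(c,(u,v));Rz=R.from_euler('z',p[2]).as_matrix();o=Rz.T@(o-[p[0],p[1],.025]);d=Rz.T@d
    t=(h-n@o)/(n@d);return o+d*t
f=lambda p:[1000*(loc(p,u,v,.012)[1]-Y) for u,v,Y in L]+[1000*(loc(p,u,v,0)[0]+.12) for u,v in E]
r=least_squares(f,[.552,.294,-.07]);p=r.x;print(p,r.fun)
Rz=R.from_euler('z',p[2]).as_matrix();Ry=R.from_euler('y',-.14).as_matrix();M=Rz@Ry
np.save('ramp.npy',p)
print('slope dir',M[:,0],'normal',M[:,2])
H=.0943
for i in range(3):
    for nm,s in (('foot',-.055),('seat',.068)):
        q=np.array([p[0],p[1],.025])+M@[s-.022,(i-1)*.07,H];print(i,nm,'TCP on contact',q)
E
```

```text
[ 0.5508  0.2979 -0.0694] [ 0.6872 -0.3994  0.6627  0.1334  0.3354 -0.053  -0.2955 -0.3224 -0.2534
  0.3043  0.0819 -0.4308 -0.4506  0.0237  0.0681]
slope dir [ 0.9878 -0.0687  0.1395] normal [-0.1392  0.0097  0.9902]
0 foot TCP on contact [0.4568 0.2343 0.1076]
0 seat TCP on contact [0.5783 0.2258 0.1248]
1 foot TCP on contact [0.4616 0.3041 0.1076]
1 seat TCP on contact [0.5831 0.2957 0.1248]
2 foot TCP on contact [0.4665 0.374  0.1076]
2 seat TCP on contact [0.588  0.3655 0.1248]
```

Ramp fit residuals are under 0.7 mm. I'll tilt with the slope and set the green cassette on the lane 0 foot.

```bash
python3 -m crank '[[[-0.005,-0.07,0.003],[-0.007,0.004,-0.02],0.0],[[-0.005,-0.07,0],[-0.0074,0.0044,-0.025],0.0],[[0,0,0],[0,0,-0.03],0.0],[[0,0,0],[0,0,-0.025],0.0],[[0,0,0],[0,0,-0.015],0.0],[[0,0,0],[0,0,-0.012],0.0],[[0,0,0],[0,0,0],0.0],[[0,0,0],[0,0,0],0.0]]'
python3 - <<'E'
from h import *
c=avg(4);print(c['tool'],state()['ft_force'],state()['wrist_torque'])
E
```

```text
t: 26.25
tool_pos: [0.4562, 0.2356, 0.1248]
ee_rot: [-1.57, 0.139, 3.074]
ft_force: [-0.0, 0.2, -2.8]
width: 0.012
[[-0.9878  0.1401 -0.0681  0.4568]
 [ 0.0675 -0.0094 -0.9977  0.2359]
 [-0.1404 -0.9901 -0.0001  0.1256]
 [ 0.      0.      0.      1.    ]] [-0.5854 -0.0929 -1.9191] [0.0601 0.2904 0.059 ]
```

```bash
python3 -m crank '[[[0,0,0],[0,-0.0015,-0.006],0.0],[[0,0,0],[0,0,-0.005],0.0],[[0,0,0],[0,0,-0.003],0.0],[[0,0,0],[0,0,-0.002],0.0],[[0,0,0],[0,0,0],0.0]]'
python3 -m crank '[[[0,0,0],[0,0,-0.0015],0.0],[[0,0,0],[0,0,0],0.0]]'
python3 -m crank '[[[0,0,0],[0,0,-0.001],0.0],[[0,0,0],[0,0,0],0.0]]'
```

```text
t: 26.87
tool_pos: [0.4561, 0.2339, 0.1084]
ee_rot: [-1.57, 0.139, 3.074]
ft_force: [0.1, 0.7, -3.8]
width: 0.0119
t: 27.03
tool_pos: [0.4564, 0.2342, 0.1077]
ee_rot: [-1.57, 0.14, 3.074]
ft_force: [-1.1, -0.7, -0.7]
width: 0.0115
t: 27.2
tool_pos: [0.4564, 0.2342, 0.1077]
ee_rot: [-1.57, 0.141, 3.073]
ft_force: [-6.3, -2.9, 15.4]
width: 0.0116
```

```bash
python3 -m crank '[[[0,0,0],[0,0,0.001],0.0],[[0,0,0],[0.0158,-0.0011,0.0022],0.0],[[0,0,0],[0.0158,-0.0011,0.0022],0.0],[[0,0,0],[0.0158,-0.0011,0.0022],0.0],[[0,0,0],[0.0158,-0.0011,0.0022],0.0],[[0,0,0],[0.0158,-0.0011,0.0022],0.0],[[0,0,0],[0.0158,-0.0011,0.0022],0.0],[[0,0,0],[0.0158,-0.0011,0.0022],0.0]]'
python3 -m crank '[[[0,0,0],[0.005,-0.0003,0.0007],0.0],[[0,0,0],[0.003,-0.0002,0.0004],0.0],[[0,0,0],[0,0,0],0.0]]'
python3 -m crank '[[[0,0,0],[0.0015,-0.0001,0.0002],0.0],[[0,0,0],[0,0,0],0.0]]'
```

```text
t: 27.87
tool_pos: [0.566, 0.2272, 0.1232]
ee_rot: [-1.57, 0.138, 3.075]
ft_force: [-8.1, 0.6, 7.0]
width: 0.0122
t: 28.12
tool_pos: [0.5745, 0.2261, 0.1244]
ee_rot: [-1.57, 0.139, 3.073]
ft_force: [-4.4, -1.5, 7.0]
width: 0.0116
t: 28.28
tool_pos: [0.5746, 0.2261, 0.1244]
ee_rot: [-1.569, 0.137, 3.074]
ft_force: [-9.4, -1.4, 9.9]
width: 0.0122
```

```bash
python3 -m crank '[[[0,0,0],[0.002,-0.0001,0.0003],0.0],[[0,0,0],[0,0,0],0.0]]'
python3 -m crank '[[[0,0,0],[0.002,-0.0001,0.0003],0.0],[[0,0,0],[0,0,0],0.0]]'
```

```text
t: 28.45
tool_pos: [0.5764, 0.2262, 0.1246]
ee_rot: [-1.569, 0.137, 3.074]
ft_force: [-9.6, -0.8, 11.0]
width: 0.0119
t: 28.62
tool_pos: [0.5785, 0.2263, 0.125]
ee_rot: [-1.57, 0.137, 3.075]
ft_force: [-9.3, -0.4, 9.9]
width: 0.0118
```

Still sliding (friction only); a bit further.

```bash
python3 -m crank '[[[0,0,0],[0.001,-0.0001,0.0001],0.0],[[0,0,0],[0,0,0],0.0]]'
python3 -m crank '[[[0,0,0],[0.001,-0.0001,0.0001],0.0],[[0,0,0],[0,0,0],0.0]]'
python3 -m crank '[[[0,0,0],[0.001,-0.0001,0.0001],0.0],[[0,0,0],[0,0,0],0.0]]'
```

```text
t: 28.78
tool_pos: [0.5787, 0.2264, 0.125]
ee_rot: [-1.569, 0.136, 3.075]
ft_force: [-11.4, -0.3, 11.7]
width: 0.0118
t: 28.95
tool_pos: [0.579, 0.2263, 0.125]
ee_rot: [-1.569, 0.135, 3.075]
ft_force: [-14.3, 0.6, 13.9]
width: 0.0118
t: 29.12
tool_pos: [0.5791, 0.2264, 0.125]
ee_rot: [-1.568, 0.133, 3.075]
ft_force: [-17.6, -1.3, 16.6]
width: 0.0119
```

```bash
python3 -m crank '[[[0,0,0],[0,0,0],0.035],[[0,0,0],[0,0,0],0.035],[[0,0,0],[0,0,0],0.035],[[0,0,0],[-0.003,0,0.02],0.035],[[0,0,0],[-0.004,0,0.028],0.045],[[0.005,0.07,0],[0,0,0.03],0.045],[[0.005,0.07,0],[0.005,-0.02,0.01],0.045],[[0,0,0.07],[0.014,-0.03,0],0.045]]'
python3 -m crank '[[[0,0,0.08],[0.014,-0.033,0],0.045],[[0,0,0.08],[0.014,-0.033,0],0.045],[[0,0,0.08],[0.014,-0.033,0],0.045],[[0,0,0.08],[0.014,-0.033,0],0.045],[[0,0,0],[0.014,-0.033,0],0.045],[[0,0,0],[0.005,-0.005,0],0.045],[[0,0,0],[0,0,0],0.045],[[0,0,0],[0,0,0],0.045]]' 20
python3 - <<'E'
from h import *
c=avg(5);print(c['tool']);cv2.imwrite('pics/w13.png',c['pixels']);fitsil(c,[.685,.013])
E
```

```text
t: 29.78
tool_pos: [0.5973, 0.1788, 0.2171]
ee_rot: [-1.576, 0.003, -3.136]
ft_force: [0.4, 0.8, -0.1]
width: 0.0446
t: 30.45
tool_pos: [0.6705, 0.0056, 0.2129]
ee_rot: [-1.572, 0.0, -2.821]
ft_force: [-0.3, 1.4, -0.2]
width: 0.0451
[[-0.9481 -0.0003  0.318   0.6701]
 [-0.318   0.0012 -0.9481  0.0072]
 [-0.0001 -1.     -0.0012  0.2131]
 [ 0.      0.      0.      1.    ]]
conf 0.68 area 8009 err 240.0 pose [0.6869 0.013  0.3216] rib [0.666 0.006] mean BGR [162.8705 109.6194 106.8295]
```

```bash
python3 -m crank '[[[0,0,0],[-0.004,-0.001,-0.025],0.045],[[0,0,0],[0,0,-0.03],0.045],[[0,0,0],[0,0,-0.03],0.045],[[0,0,0],[0,0,-0.02],0.045],[[0,0,0],[0,0,-0.0135],0.045],[[0,0,0],[0,0,0],0.045],[[0,0,0],[0,0,0],0.0],[[0,0,0],[0,0,0],0.0]]' 20
python3 -m crank '[[[0,0,0],[0,0,0],0.0],[[0,0,0],[0,0,0],0.0],[[0,0,0],[0,0,0],0.0],[[0,0,0],[0,0,0],0.0],[[0,0,0],[0,0,0],0.0]]' 25
python3 - <<'E'
from h import *
c=avg(3);print(c['tool'],state()['ft_force'],state()['width'])
E
```

```text
t: 31.42
tool_pos: [0.667, 0.0048, 0.0952]
ee_rot: [-1.571, 0.001, -2.819]
ft_force: [0.4, 0.5, 0.6]
width: 0.0337
t: 31.83
tool_pos: [0.6666, 0.0046, 0.0949]
ee_rot: [-1.571, 0.0, -2.82]
ft_force: [-1.0, 0.7, 2.6]
width: 0.0121
[[-0.9486  0.0002  0.3164  0.6666]
 [-0.3164  0.0005 -0.9486  0.0046]
 [-0.0004 -1.     -0.0004  0.095 ]
 [ 0.      0.      0.      1.    ]] [-0.1523  1.6217  3.5753] 0.012115806901070317
```

```bash
python3 -m crank '[[[0,0,0],[0,0,0.02],0.0],[[0,0,0],[0,0,0.035],0.0],[[0,0,0],[0,0,0.035],0.0],[[0,0,0],[-0.01,0.005,0.035],0.0],[[0,0,-0.05],[-0.02,0.025,0.01],0.0],[[0,0,-0.07],[-0.02,0.03,0],0.0],[[0,0,-0.07],[-0.02,0.03,0],0.0],[[0,0,-0.07],[-0.02,0.03,0],0.0]]'
python3 -m crank '[[[0,0,-0.07],[-0.02,0.03,0],0.0],[[0,0,-0.061],[-0.02,0.03,0],0.0],[[0,0,0],[-0.02,0.03,0],0.0],[[0,0,0],[-0.02,0.03,0],0.0],[[0,0,0],[-0.02,0.03,0],0.0],[[0,0,0],[-0.02,0.03,0],0.0],[[0,0,0],[-0.015,0.0295,0],0.0],[[0,0,0],[0,0,0],0.0]]'
python3 -m crank '[[[-0.005,-0.07,0],[0,0,-0.02],0.0],[[-0.005,-0.07,0],[0,0,-0.025],0.0],[[0,0,0],[0,0,-0.03],0.0],[[0,0,0],[0,0,-0.02],0.0],[[0,0,0],[0,0,-0.005],0.0],[[0,0,0],[0,0,0],0.0],[[0,0,0],[0,0,0],0.0]]'
python3 - <<'E'
from h import *
c=avg(4);print(c['tool'],state()['ft_force'],state()['width'])
E
```

```text
t: 32.65
tool_pos: [0.5753, 0.1247, 0.2296]
ee_rot: [-1.571, -0.0, -3.084]
ft_force: [0.4, 1.0, -1.9]
width: 0.0116
t: 33.32
tool_pos: [0.4365, 0.3408, 0.2298]
ee_rot: [-1.575, -0.002, 3.082]
ft_force: [-0.6, 1.2, -0.7]
width: 0.012
t: 33.9
tool_pos: [0.442, 0.3339, 0.1302]
ee_rot: [-1.571, 0.141, 3.072]
ft_force: [0.0, 0.2, -1.9]
width: 0.0115
[[-0.9876  0.1408 -0.0696  0.4424]
 [ 0.0691 -0.0086 -0.9976  0.3341]
 [-0.1411 -0.99   -0.0012  0.1307]
 [ 0.      0.      0.      1.    ]] [-0.4817  0.2163 -2.3462] 0.01163731675758167
```

```bash
python3 -m crank '[[[0,0,0],[0.01,-0.015,0.002],0.0],[[0,0,0],[0.0092,-0.015,0],0.0],[[0,0,0],[0,0,0],0.0],[[0,0,0],[0,0,0],0.0]]'
python3 - <<'E'
from h import *
c=avg(4);print(c['tool'][:3,3],state()['ft_force'],state()['width'])
E
```

```text
t: 34.43
tool_pos: [0.4617, 0.3029, 0.1323]
ee_rot: [-1.571, 0.141, 3.07]
ft_force: [-0.1, 1.0, -0.9]
width: 0.012
[0.4609 0.3041 0.1322] [-0.539   0.6429 -2.3099] 0.011795724488802223
```

```bash
python3 -m crank '[[[0,0,0],[0,0,-0.008],0.0],[[0,0,0],[0,0,-0.007],0.0],[[0,0,0],[0,0,-0.005],0.0],[[0,0,0],[0,0,-0.002],0.0],[[0,0,0],[0,0,0],0.0]]'
python3 -m crank '[[[0,0,0],[0,0,-0.001],0.0],[[0,0,0],[0,0,0],0.0]]'
python3 -m crank '[[[0,0,0],[0,0,-0.001],0.0],[[0,0,0],[0,0,0],0.0]]'
```

```text
t: 35.05
tool_pos: [0.4602, 0.3037, 0.1088]
ee_rot: [-1.57, 0.139, 3.073]
ft_force: [-0.3, 0.3, -1.5]
width: 0.0118
t: 35.22
tool_pos: [0.4607, 0.3038, 0.1085]
ee_rot: [-1.571, 0.14, 3.073]
ft_force: [0.1, -0.2, -2.5]
width: 0.0117
t: 35.38
tool_pos: [0.4608, 0.3039, 0.1083]
ee_rot: [-1.571, 0.141, 3.072]
ft_force: [-2.7, -1.4, 5.2]
width: 0.0117
```

```bash
python3 -m crank '[[[0,0,0],[0.0158,-0.0011,0.0022],0.0],[[0,0,0],[0.0158,-0.0011,0.0022],0.0],[[0,0,0],[0.0158,-0.0011,0.0022],0.0],[[0,0,0],[0.0158,-0.0011,0.0022],0.0],[[0,0,0],[0.0158,-0.0011,0.0022],0.0],[[0,0,0],[0.0158,-0.0011,0.0022],0.0],[[0,0,0],[0.0158,-0.0011,0.0022],0.0],[[0,0,0],[0.008,-0.0005,0.0011],0.0]]'
python3 -m crank '[[[0,0,0],[0.003,-0.0002,0.0004],0.0],[[0,0,0],[0,0,0],0.0]]'
python3 -m crank '[[[0,0,0],[0.0015,-0.0001,0.0002],0.0],[[0,0,0],[0,0,0],0.0]]'
python3 -m crank '[[[0,0,0],[0.001,-0.0001,0.0001],0.0],[[0,0,0],[0,0,0],0.0]]'
```

```text
t: 36.05
tool_pos: [0.5805, 0.2958, 0.1251]
ee_rot: [-1.572, 0.141, 3.072]
ft_force: [-9.5, -0.3, 11.6]
width: 0.012
t: 36.22
tool_pos: [0.5824, 0.2957, 0.1254]
ee_rot: [-1.571, 0.14, 3.072]
ft_force: [-5.0, -0.6, 6.9]
width: 0.0116
t: 36.38
tool_pos: [0.5825, 0.2957, 0.1254]
ee_rot: [-1.57, 0.138, 3.073]
ft_force: [-7.7, -2.2, 9.6]
width: 0.0117
t: 36.55
tool_pos: [0.5826, 0.2957, 0.1254]
ee_rot: [-1.569, 0.137, 3.073]
ft_force: [-11.3, -1.7, 12.5]
width: 0.0115
```

```bash
python3 -m crank '[[[0,0,0],[0.0015,-0.0001,0.0002],0.0],[[0,0,0],[0,0,0],0.0]]'
python3 -m crank '[[[0,0,0],[0.0015,-0.0001,0.0002],0.0],[[0,0,0],[0,0,0],0.0]]'
```

```text
t: 36.72
tool_pos: [0.5827, 0.2957, 0.1254]
ee_rot: [-1.569, 0.134, 3.074]
ft_force: [-14.9, -2.2, 16.0]
width: 0.0119
t: 36.88
tool_pos: [0.583, 0.2958, 0.1254]
ee_rot: [-1.568, 0.132, 3.074]
ft_force: [-19.4, -3.0, 19.0]
width: 0.0119
```

Blue is at the stop. Releasing, then orange.

```bash
python3 -m crank '[[[0,0,0],[0,0,0],0.035],[[0,0,0],[0,0,0],0.035],[[0,0,0],[0,0,0],0.035],[[0,0,0],[-0.003,0,0.02],0.035],[[0,0,0],[-0.004,0,0.028],0.035],[[0.005,0.07,0],[0,0,0.03],0.035],[[0.005,0.07,0],[-0.01,-0.02,0.01],0.045],[[0,0,-0.06],[-0.016,-0.03,0],0.045]]'
python3 -m crank '[[[0,0,-0.07],[-0.018,-0.031,0],0.045],[[0,0,-0.07],[-0.018,-0.031,0],0.045],[[0,0,-0.06],[-0.018,-0.031,0],0.045],[[0,0,-0.06],[-0.018,-0.031,0],0.045],[[0,0,0],[-0.018,-0.031,0],0.045],[[0,0,0],[-0.018,-0.03,0],0.045],[[0,0,0],[0,0,0],0.045],[[0,0,0],[0,0,0],0.045]]' 20
python3 - <<'E'
from h import *
c=avg(5);print(c['tool']);cv2.imwrite('pics/w14.png',c['pixels']);fitsil(c,[.454,.05])
print(fitcas(c,'orange',[.454,.05]))
E
```

```text
t: 37.55
tool_pos: [0.5588, 0.2474, 0.217]
ee_rot: [-1.578, 0.005, 3.013]
ft_force: [0.9, -1.1, -0.3]
width: 0.0445
t: 38.22
tool_pos: [0.4466, 0.058, 0.2134]
ee_rot: [-1.57, 0.001, 2.749]
ft_force: [0.1, 0.5, 0.2]
width: 0.0454
[[-0.925   0.0013 -0.38    0.4475]
 [ 0.38    0.0004 -0.925   0.0601]
 [-0.0011 -1.     -0.0009  0.2135]
 [ 0.      0.      0.      1.    ]]
conf 0.86 area 8080 err 76.0 pose [ 0.4551  0.0513 -0.3857] rib [0.4347 0.0596] mean BGR [ 32.7105  96.9103 167.5339]
(array([ 0.4548,  0.0522, -0.3843]), np.float64(379.0), np.uint64(8307))
```

```bash
python3 -m crank '[[[0,0,0.004],[-0.0128,-0.0005,-0.025],0.045],[[0,0,0],[0,0,-0.03],0.045],[[0,0,0],[0,0,-0.03],0.045],[[0,0,0],[0,0,-0.02],0.045],[[0,0,0],[0,0,-0.0135],0.045],[[0,0,0],[0,0,0],0.045],[[0,0,0],[0,0,0],0.0],[[0,0,0],[0,0,0],0.0]]' 20
python3 -m crank '[[[0,0,0],[0,0,0],0.0],[[0,0,0],[0,0,0],0.0],[[0,0,0],[0,0,0],0.0],[[0,0,0],[0,0,0],0.0],[[0,0,0],[0,0,0],0.0]]' 25
python3 - <<'E'
from h import *
c=avg(3);print(c['tool'],state()['ft_force'],state()['width'])
E
```

```text
t: 39.18
tool_pos: [0.4343, 0.0601, 0.0945]
ee_rot: [-1.571, -0.0, 2.757]
ft_force: [-0.7, -0.4, -0.4]
width: 0.0338
t: 39.6
tool_pos: [0.4342, 0.0596, 0.0949]
ee_rot: [-1.571, 0.0, 2.756]
ft_force: [0.4, 0.9, -0.3]
width: 0.0116
[[-0.9268  0.0005 -0.3757  0.4342]
 [ 0.3757  0.0003 -0.9268  0.0596]
 [-0.0003 -1.     -0.0005  0.0949]
 [ 0.      0.      0.      1.    ]] [0.6654 1.0551 2.4341] 0.01216821313769922
```

```bash
python3 -m crank '[[[0,0,0],[0,0,0.02],0.0],[[0,0,0],[0,0,0.035],0.0],[[0,0,0],[0,0,0.04],0.0],[[0,0,0],[0,0,0.04],0.0],[[0,0,0.05],[0.0032,0.0314,0],0.0],[[0,0,0.07],[0.0032,0.0314,0],0.0],[[0,0,0.07],[0.0032,0.0314,0],0.0],[[0,0,0.07],[0.0032,0.0314,0],0.0]]'
python3 -m crank '[[[0,0,0.056],[0.0032,0.0314,0],0.0],[[0,0,0],[0.0032,0.0314,0],0.0],[[0,0,0],[0.0032,0.0314,0],0.0],[[0,0,0],[0.0032,0.0314,0],0.0],[[0,0,0],[0.0032,0.0314,0],0.0],[[0,0,0],[0.0035,0.0318,0],0.0],[[0,0,0],[0,0,0],0.0],[[0,0,0],[0,0,0],0.0]]'
python3 -m crank '[[[-0.005,-0.07,0],[0,0,-0.02],0.0],[[-0.005,-0.07,0],[0,0,-0.025],0.0],[[0,0,0],[0,0,-0.03],0.0],[[0,0,0],[0,0,-0.02],0.0],[[0,0,0],[0,0,-0.003],0.0],[[0,0,0],[0,0,0],0.0],[[0,0,0],[0,0,0],0.0]]'
python3 - <<'E'
from h import *
c=avg(4);print(c['tool'],state()['ft_force'],state()['width'])
E
```

```text
t: 40.42
tool_pos: [0.4464, 0.1859, 0.2298]
ee_rot: [-1.57, -0.0, 3.019]
ft_force: [-0.2, -1.1, -2.1]
width: 0.0116
t: 41.08
tool_pos: [0.4651, 0.3754, 0.2289]
ee_rot: [-1.571, -0.002, 3.076]
ft_force: [-0.1, -1.1, -3.5]
width: 0.0122
t: 41.67
tool_pos: [0.467, 0.3733, 0.1326]
ee_rot: [-1.571, 0.141, 3.071]
ft_force: [0.8, 1.3, -2.5]
width: 0.0119
[[-0.9875  0.141  -0.0702  0.4673]
 [ 0.0697 -0.0088 -0.9975  0.3738]
 [-0.1412 -0.99   -0.0011  0.1331]
 [ 0.      0.      0.      1.    ]] [-0.0825 -0.5316 -2.2022] 0.011848165904870325
```

On target; lowering to the lane 2 surface (contact expected at about 0.1083) and then sliding.

```bash
python3 -m crank '[[[0,0,0],[0,0,-0.008],0.0],[[0,0,0],[0,0,-0.008],0.0],[[0,0,0],[0,0,-0.005],0.0],[[0,0,0],[0,0,-0.002],0.0],[[0,0,0],[0,0,0],0.0]]'
python3 -m crank '[[[0,0,0],[0,0,-0.001],0.0],[[0,0,0],[0,0,0],0.0]]'
python3 -m crank '[[[0,0,0],[0,0,-0.001],0.0],[[0,0,0],[0,0,0],0.0]]'
```

```text
t: 42.28
tool_pos: [0.4658, 0.3736, 0.1084]
ee_rot: [-1.569, 0.14, 3.073]
ft_force: [-3.0, -2.7, 1.9]
width: 0.0115
t: 42.45
tool_pos: [0.4658, 0.3736, 0.1084]
ee_rot: [-1.569, 0.14, 3.073]
ft_force: [-5.8, -5.2, 13.1]
width: 0.0114
t: 42.62
tool_pos: [0.4658, 0.3736, 0.1084]
ee_rot: [-1.569, 0.14, 3.073]
ft_force: [-8.8, -7.7, 22.8]
width: 0.0119
```

```bash
python3 -m crank '[[[0,0,0],[0.0158,-0.0011,0.0037],0.0],[[0,0,0],[0.0158,-0.0011,0.0022],0.0],[[0,0,0],[0.0158,-0.0011,0.0022],0.0],[[0,0,0],[0.0158,-0.0011,0.0022],0.0],[[0,0,0],[0.0158,-0.0011,0.0022],0.0],[[0,0,0],[0.0158,-0.0011,0.0022],0.0],[[0,0,0],[0.0158,-0.0011,0.0022],0.0],[[0,0,0],[0.008,-0.0005,0.0011],0.0]]'
python3 -m crank '[[[0,0,0],[0.003,-0.0002,0.0004],0.0],[[0,0,0],[0,0,0],0.0]]'
python3 -m crank '[[[0,0,0],[0.002,-0.0001,0.0002],0.0],[[0,0,0],[0,0,0],0.0]]'
python3 -m crank '[[[0,0,0],[0.0015,-0.0001,0.0002],0.0],[[0,0,0],[0,0,0],0.0]]'
python3 -m crank '[[[0,0,0],[0.0015,-0.0001,0.0002],0.0],[[0,0,0],[0,0,0],0.0]]'
```

```text
t: 43.28
tool_pos: [0.5854, 0.3665, 0.1253]
ee_rot: [-1.572, 0.14, 3.072]
ft_force: [-9.8, 0.8, 10.3]
width: 0.012
t: 43.45
tool_pos: [0.5872, 0.3663, 0.1255]
ee_rot: [-1.571, 0.139, 3.073]
ft_force: [-5.1, 0.1, 8.7]
width: 0.0118
t: 43.62
tool_pos: [0.5873, 0.3664, 0.1255]
ee_rot: [-1.569, 0.136, 3.074]
ft_force: [-11.4, -2.1, 12.7]
width: 0.0117
t: 43.78
tool_pos: [0.5875, 0.3664, 0.1256]
ee_rot: [-1.569, 0.134, 3.074]
ft_force: [-15.9, -2.5, 15.9]
width: 0.0119
t: 43.95
tool_pos: [0.5878, 0.3664, 0.1255]
ee_rot: [-1.568, 0.132, 3.075]
ft_force: [-20.3, -4.2, 17.3]
width: 0.0117
```

Orange is at the stop. Releasing and backing off for a check picture.

```bash
python3 -m crank '[[[0,0,0],[0,0,0],0.035],[[0,0,0],[0,0,0],0.035],[[0,0,0],[0,0,0],0.035],[[0,0,0],[-0.003,0,0.02],0.035],[[0,0,0],[-0.004,0,0.028],0.035],[[0.005,0.07,0],[0,0,0.03],0.035],[[0.005,0.07,0],[-0.02,-0.015,0.025],0.045],[[0,0,0],[-0.025,-0.02,0.025],0.045]]'
python3 -m crank '[[[0,0,0],[-0.025,-0.015,0.025],0.045],[[0,0,0],[-0.02,-0.015,0.02],0.045],[[0,0,0],[-0.02,-0.01,0],0.045],[[0,0,0],[0,0,0],0.045],[[0,0,0],[0,0,0],0.045]]'
python3 - <<'E'
from h import *
c=avg(4);im=c['pixels'];print(c['tool'][:3,3])
t=cam('top');b=t['pixels'][110:290,100:520]
# overlay expected cassette bottoms when seated
p=np.load('ramp.npy');M=(R.from_euler('z',p[2])*R.from_euler('y',-.14)).as_matrix();w=im.copy()
for i in range(3):
    q=[px(c,np.array([p[0],p[1],.025])+M@[.068+x,(i-1)*.07+y,.028]) for x,y in [(-.045,-.028),(.045,-.028),(.045,.028),(-.045,.028)]]
    cv2.polylines(w,[np.int32(np.round(np.array(q)*16))],True,(255,0,255),1,shift=4)
w=cv2.resize(w[0:240,40:580],(800,356),interpolation=cv2.INTER_CUBIC);b=cv2.resize(b,(569,244),interpolation=cv2.INTER_CUBIC)
o=np.zeros((600,800,3),np.uint8);o[:356]=w;o[356:,:569]=b;cv2.imwrite('pics/w15.png',o)
E
```

```text
t: 44.62
tool_pos: [0.5436, 0.3299, 0.255]
ee_rot: [-1.573, -0.0, 3.07]
ft_force: [-0.6, -1.2, 0.5]
width: 0.0445
t: 45.03
tool_pos: [0.476, 0.2897, 0.2992]
ee_rot: [-1.571, 0.001, 3.072]
ft_force: [-0.7, 0.5, 0.0]
width: 0.045
[0.4765 0.2901 0.2987]
```

View pics/w15.png

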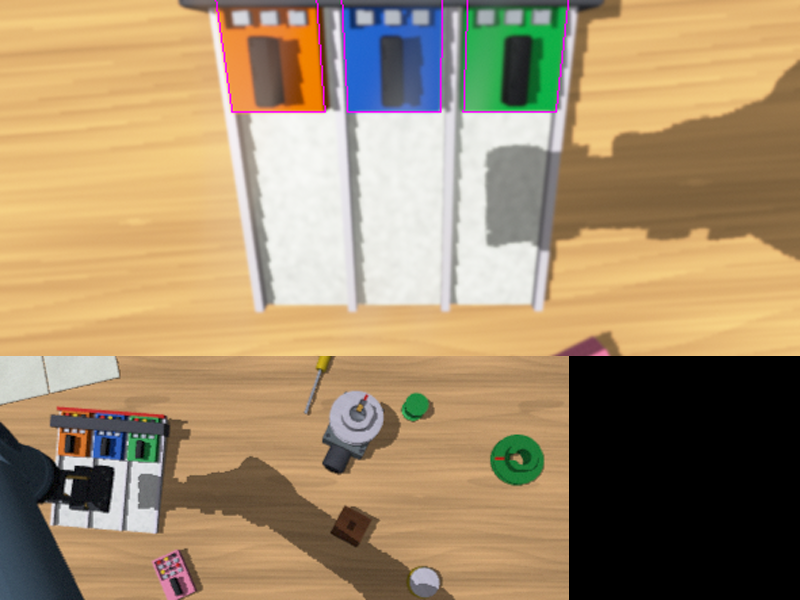

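The check picture shows orange, blue and green square in their lanes: rear edges fall on the predicted seated outlines and the fronts are under the bar. In the top view the pulley is on the shaft with its mark along the gear motor's +x, and the other items are where they were. Handing in.

```bash
python3 -c "
from plant import env
print(env.sign_off())"
```

```text
the job is handed in; nothing more can be done
None
```

The whole job is done and handed in at about 45 s of robot time, and no check failed. The hand-in reports no verdict, so these are my own checks.

- **Key:** I dropped it into the shaft slot, then touched its top with closed fingertips. Contact came at TCP z 0.189, which means it is flush with the shaft's top.
- **Pulley:** I took the silver one and left the green look-alike alone. It went over shaft and key without jamming and met the collar at the expected height (TCP z 0.171). The last top view shows it on the shaft with its mark along the gear motor's +x.
- **Cassettes:** All three were present. Green is in lane 0, blue in lane 1 and orange in lane 2, each slid front first under the bar until the pushing force rose to about 18–20 N at the red stop. In the final picture they sit square, with rear edges within about 1 mm of the predicted seated outlines.
- **Everything else:** The pink look-alike and the spool, tin and screwdriver were not touched and look unmoved.

While the arm stood still, the measured tool position varied by 1–4 mm. I averaged readings and checked them against the pictures before each fit.

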